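Complete the tin of cookie stamps and turn its sign to the green side

TASK

First put the two cookie stamps that stand out on the worktop back into the two gaps in the round blue tin, handles up, so that all seven lie flat on its floor. Then turn the swivelling sign half a turn, so that its green face instead of the orange one looks squarely out of the front of its stand. Leave the other kitchen things where they are.

Things in the scene. Friction and masses are not known exactly. Their poses are not given: they have to be found in the camera images.
- tin: open round blue tin, fixed: outside 184, inside 176 mm across, rim 26 high, inner floor 3 above the worktop. Origin: centre of underside, z up. Holds just seven flat stamps: one in the centre, six round it, centres 57.5 mm out at 0, 60 .. 300 degrees from the tin's x axis (counter-clockwise from above). Five are in; the gaps are at 0 and 180 degrees, 3.5 mm clear all round a stamp.
- stamp_0: cookie stamp, loose, about 60 g: pale wooden disc 54 mm across, 12 thick (lower edge bevelled), with a dark upright handle in its centre, 18 mm in diameter (straight from 18 to 50 mm above the underside), top at 55 mm. Origin: centre of the underside; z up along the handle. At the start it stands out on the worktop, to the right of the other things; it may go in either gap.
- stamp_1: cookie stamp, loose, about 60 g: pale wooden disc 54 mm across, 12 thick (lower edge bevelled), with a dark upright handle in its centre, 18 mm in diameter (straight from 18 to 50 mm above the underside), top at 55 mm. Origin: centre of the underside; z up along the handle. At the start it stands in the tin, in the ring place at 60 degrees.
- stamp_2: cookie stamp, loose, about 60 g: pale wooden disc 54 mm across, 12 thick (lower edge bevelled), with a dark upright handle in its centre, 18 mm in diameter (straight from 18 to 50 mm above the underside), top at 55 mm. Origin: centre of the underside; z up along the handle. At the start it stands in the tin, in the ring place at 120 degrees.
- stamp_3: cookie stamp, loose, about 60 g: pale wooden disc 54 mm across, 12 thick (lower edge bevelled), with a dark upright handle in its centre, 18 mm in diameter (straight from 18 to 50 mm above the underside), top at 55 mm. Origin: centre of the underside; z up along the handle. At the start it stands out on the worktop, to the right of the other things; it may go in either gap.
- stamp_4: cookie stamp, loose, about 60 g: pale wooden disc 54 mm across, 12 thick (lower edge bevelled), with a dark upright handle in its centre, 18 mm in diameter (straight from 18 to 50 mm above the underside), top at 55 mm. Origin: centre of the underside; z up along the handle. At the start it stands in the tin, in the ring place at 240 degrees.
- stamp_5: cookie stamp, loose, about 60 g: pale wooden disc 54 mm across, 12 thick (lower edge bevelled), with a dark upright handle in its centre, 18 mm in diameter (straight from 18 to 50 mm above the underside), top at 55 mm. Origin: centre of the underside; z up along the handle. At the start it stands in the tin, in the ring place at 300 degrees.
- stamp_6: cookie stamp, loose, about 60 g: pale wooden disc 54 mm across, 12 thick (lower edge bevelled), with a dark upright handle in its centre, 18 mm in diameter (straight from 18 to 50 mm above the underside), top at 55 mm. Origin: centre of the underside; z up along the handle. At the start it stands in the tin, in the centre.
- sign_stand: fixed stand of the sign: dark steel base 116 mm wide (its y) by 64 mm deep (its x), 10 mm thick, with a thin upright pin (12 mm) in the centre. Origin: centre of the underside; z up along the pin; its front is the long side towards -x, the side towards the robot, with a thin bright strip along the edge.
- sign (a joint): angle (rad) of the panel about the pin, counter-clockwise from above. Panel 86 mm wide, 58 tall, 10 thick, 26 to 84 mm above the worktop, centred on the pin; one face orange with an empty ring, the other green with ring and seven dots. 0: orange faces squarely out of the stand's front; 3.14 or -3.14: green does. Starts within 0.4 of 0; stops at +-3.6; friction (0.03 N m) keeps it where left.
- sign_top (a point): centre of the panel's top edge, on the pin's axis, 84 mm above the worktop. Turns with the panel: x is the panel's normal, pointing out of the green face; y runs along its width; z up.
- green_face (a point): centre of the panel's green face, 55 mm above the worktop, 5 mm from the pin's axis; same axes as sign_top.
- mug: dotted mug, 82 mm across, 91 mm tall, handle at its side; bystander behind the work, near the wall cabinets, whose undersides hang 0.47 m above the worktop behind x = 0.58 m or so: keep the wrist clear of them. Origin: centre of the underside.
- honey_jar: honey jar with yellow lid, 71 mm across, 86 mm tall; bystander behind the work. Origin: centre of the underside.
- salt_shaker: salt shaker, 44 mm across, 90 mm tall; bystander behind the work. Origin: centre of the underside.
- tomato_tin: low food tin with green label, 75 mm across, 58 mm tall; bystander behind the work. Origin: centre of the underside.
- garlic: garlic bulb, 56 mm across and tall; bystander at the front edge. Origin: centre of the underside.
- peeler: black-handled peeler, 170 x 25 x 18 mm, lying behind the work; bystander. Origin: centre of the underside; x along its length.
There are look-alikes about, which are no part of the job. Leave any turquoise or yellow look-alike of the stamp_3 alone.

How it is judged:
By the outcome, as a careful person would: the job done as asked, in the order asked, and still so for the second after the job is handed in, with the robot touching nothing.
It also fails if it takes over 72 s, if anything falls off the work surface, if the arm or the gripper's body presses on something with over 40 N, if the wrist force passes 120 N, or if a joint passes its speed limit or range.

ROBOT

A 6-joint arm with a two-finger parallel gripper is mounted at the origin on a cart in front of the work surface, level with it; the furniture and walls round the work are solid. World frame = base frame: x ahead of the robot, y to its left, z up, the work surface at z = 0. Lengths are in mm, angles in rad, forces in N, time in s.
With the tool pointing down it reaches from about 275 to 750 mm from the base axis. Payload 10.2 kg.
Tool frame: the origin (TCP) lies at the very end of the fingers, on their centre line; the grasp point (between the pads) lies 19 mm behind it; y points along the fingers, x is the direction in which the jaws open and shut, and the axes are right-handed (so a half turn about y gives the same grasp; the last joint's range is limited). The gripper opens to 85 mm and grips with 20 to 120 N. Pads are 22 mm wide; open, the fingers measure 114 mm over their backs; the gripper's body (76 mm by 85 mm) begins 54 mm behind the grasp point. The pads swing forward as they close: fully open they stand 13 mm farther back than shut.
Start: joints at [0.987, 0.313, 1.498, -0, 1.331, -0.223], TCP at [185.35, 491.199, 231.294] pointing down, gripper open.
Joint ranges: [-2.94, 2.94], [-0.97, 2.17], [0.19, 2.56], [-1.23, 4.37], [0.02, 3.11], [-2.88, 2.88]. Speed limits (rad/s): [2.39, 2.39, 3.01, 3.14, 3.14, 3.14].

INTERFACE

Orientations are given as a unit quaternion [w, x, y, z].
In Python, from rig import telemetry, imaging, ctrl gives the robot as it stands.
- The arm moves only by the shell command python3 -m handwheel 'ROWS' [FORCE]. ROWS is JSON, a list of rows, each an object with "delta_pos": the shift along the tool's x, y, z in cm, a list of three; "twist": the turn, a rotation vector about the tool's x, y, z in rad, a list of three; "jaw": the opening, from 0 (shut) to 1 (fully open). A call has exactly 10 rows; each row is the pose to reach, as a shift and turn from the pose commanded when the call began, along the tool's axes at that moment; what a row does not reach only later rows make up. A row lasts 1/12 s, in which the tool goes at most 41.7 mm and 7.16 degrees, less where a joint would pass 70% of its speed; a pose out of reach is approached as far as the arm can. A call with a gripper value outside its range is refused whole. The fingers move at their own pace and stop on an object; FORCE is the grip in N (left out, the last holds). Time passes only in rows, so rows that repeat a pose let the fingers close, or fill a call up. It gives the time, the measured TCP pose, the force and the opening at its end, in the units of the state.
- telemetry.sense(): the state, without advancing time (a new reading comes with each control period).
- imaging.capture(name): name is "side" or "top"; returns a dict with "frame" (420x560x3 uint8, red, green, blue), "z_map" (420x560 float32, mm along the optical axis (not along the pixel's ray), 0 where there is no reading), "fx", "fy", "cx", "cy" (pixels), "rvec" (rotation vector, rad) and "tvec" (3), from world to camera coordinates, as OpenCV has them. Camera axes: x right, y down, z forward; pixel columns grow to the right and rows downward; lengths in mm; the calibration is good to about 2 mm. A picture is of the moment at which its call begins.
- ctrl.finish_job(): hands the job in, once; it reports no verdict.
The state is a dict: "time_s": time; "joints": joint angles; "dq": joint speeds; "tau": joint torques, N m; "eef_pos": TCP position; "ee_rot": TCP orientation; "force": force on the tool from outside, world axes, zero at the start; "wrist_torque": the same for the moment, N m; "grip_width": opening from 0.0 (shut) to 1.0 (fully open).
Only numpy, scipy, OpenCV 4.12 (cv2) and the standard library are available. Lean on these libraries where they do the work, as an engineer would, in place of code of your own. Each camera call takes 0.05 s, during which the arm holds its last target.

## Working session

There is one attempt and no reset: what is moved stays moved. The work goes in short steps, Python scripts to look and compute and a shell command to move; the robot and the scene stay as the last step left them, time stands still between calls to the robot, and variables do not carry over. Pictures are saved under pics/ and viewed, and the job is handed in when it is done.

```bash
ls; mkdir -p pics; python3 - <<'E'
from rig import telemetry, imaging
import cv2
s=telemetry.sense(); print(s)
for n in ("top","side"):
    c=imaging.capture(n); cv2.imwrite(f"pics/{n}0.png",c["frame"][:,:,::-1]); print(n,c["fx"],c["fy"],c["cx"],c["cy"],c["rvec"],c["tvec"])
E
```

```text
pics
{'time_s': 0.0, 'joints': array([ 9.86624225e-01,  3.13486411e-01,  1.49844353e+00,  1.43257265e-05,
        1.33099921e+00, -2.23422793e-01]), 'dq': array([ 8.61648392e-04, -1.29037019e-03, -1.68521052e-05, -1.57989534e-03,
        9.14010326e-04, -6.40864639e-04]), 'tau': array([-5.18609904e-04, -4.12265611e+01, -2.59741223e+01, -1.08092336e-04,
        4.09863365e-03,  9.84089047e-05]), 'eef_pos': array([185.18569266, 490.97970777, 230.71402051]), 'ee_rot': array([-0.58141651,  0.58175932,  0.40174775, -0.40262848]), 'force': array([-0.00872118,  0.69220989, -0.24180404]), 'wrist_torque': array([ 0.02016423, -0.06300655, -0.02855231]), 'grip_width': 0.9999104985950465}
top 424.96592793547495 424.96592793547495 272.43127262006686 205.16886812182562 [ 2.13021439 -2.19100974  0.12559777] [ -31.56497353  550.85418799 1153.55209917]
side 430.0912314543699 430.0912314543699 285.72288123462783 216.27522520513153 [ 2.26894379 -1.28995726  0.38223074] [-308.10749461  442.88084179 1035.83367559]
```

View pics/top0.png

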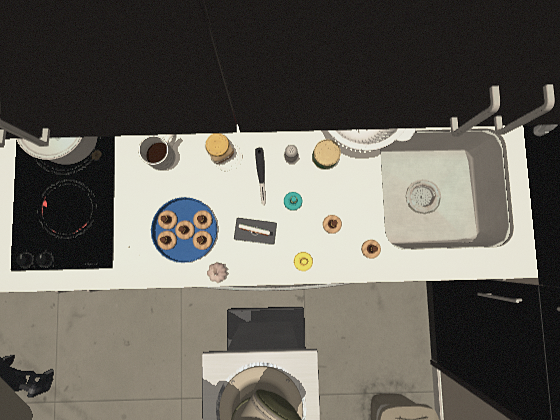

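View pics/side0.png

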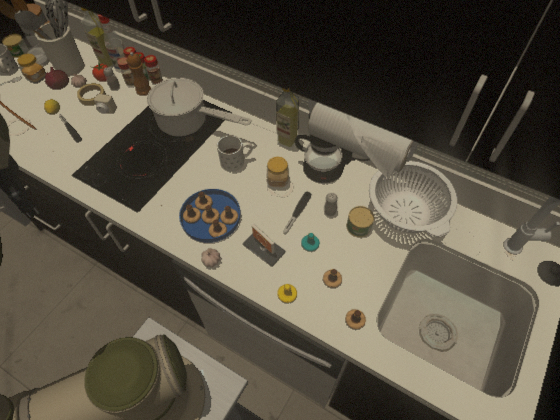

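The top picture shows the tin at (184,230) with stamps in it and gaps at about 3 and 9 o'clock. The sign is at (255,231). Things that could be taken for a loose stamp:
- top (332,224), side (332,278): pale wood, dark handle
- top (371,248), side (355,318): pale wood, dark handle
- top (293,200): turquoise look-alike
- top (303,261): yellow look-alike

I choose the two wooden ones. Next comes a close crop and measurement.

```bash
cat > h.py <<'E'
import numpy as np, cv2
from rig import telemetry, imaging
from scipy.spatial.transform import Rotation as R
def cap(n):
    c=imaging.capture(n); c["R"]=cv2.Rodrigues(np.array(c["rvec"],float))[0]; c["t"]=np.array(c["tvec"],float).ravel(); 
    v,u=np.mgrid[0:420,0:560]; z=c["z_map"].astype(float)
    P=np.stack([(u-c["cx"])/c["fx"]*z,(v-c["cy"])/c["fy"]*z,z],-1)
    c["W"]=(P-c["t"])@c["R"]; c["W"][z==0]=np.nan
    c["hsv"]=cv2.cvtColor(c["frame"],cv2.COLOR_RGB2HSV)
    return c
def proj(c,p):
    q=c["R"]@np.array(p,float)+c["t"]; return q[:2]/q[2]*[c["fx"],c["fy"]]+[c["cx"],c["cy"]]
def crop(c,x0,y0,x1,y1,k,fn): cv2.imwrite(fn,cv2.resize(c["frame"][y0:y1,x0:x1,::-1],None,fx=k,fy=k,interpolation=cv2.INTER_CUBIC))
E
python3 - <<'E'
from h import *
t=cap("top"); s=cap("side")
np.savez("/tmp/t0.npz",W=t["W"],f=t["frame"]); 
crop(t,140,180,400,280,3,"pics/topc.png"); crop(s,170,180,390,340,3.6,"pics/sidec.png")
print("tcp px",proj(t,[185,491,231]),proj(s,[185,491,231]))
for c,pts in ((t,[(332,224),(371,248),(184,230),(340,224),(293,200),(303,261),(255,231),(320,210)]),(s,[(333,271),(355,312),(211,213)])):
    for u,v in pts: print(u,v,c["W"][v,u].round(1))
for c in (t,s):
  W=c["W"]
  # handle tops / discs: pts in height range in stamp area
  for zlo,zhi in ((45,60),(8,15)):
    m=((W[...,2]>zlo)&(W[...,2]<zhi)&(W[...,0]>250)&(W[...,0]<520)&(W[...,1]<400)&(W[...,1]>-400)).astype(np.uint8)
    n,l,st,ce=cv2.connectedComponentsWithStats(m)
    for i in range(1,n):
        if st[i,4]>4: 
            p=W[l==i]; print(zlo,st[i,4],ce[i].round(),np.median(p,0).round(1),((p.min(0)+p.max(0))/2).round(1),(p.max(0)-p.min(0)).round(),c["frame"][l==i].mean(0).round())
E
```

```text
tcp px [ 35.00981171 364.339653  ] [ 29.77837629 205.59705613]
332 224 [ 490.8 -207.4   56.4]
371 248 [ 423.1 -311.4   49.2]
184 230 [485.9 195.2  55.2]
340 224 [ 493.2 -236.    13. ]
293 200 [ 559.6 -103.7   56. ]
303 261 [ 393.3 -125.2   53.3]
255 231 [476.1   1.1  83.6]
320 210 [ 535.7 -182.7    1. ]
333 271 [ 494.7 -212.7   55. ]
355 312 [ 421.1 -314.1   53.7]
211 213 [490.1 195.4  30.7]
45 23 [200. 219.] [514.4 151.2  56.4] [514.5 151.6  54. ] [11. 16. 12.] [100.  71.  49.]
45 19 [164. 220.] [517.3 249.   55.2] [515.9 252.2  52.5] [ 8. 18. 13.] [97. 70. 49.]
45 37 [334. 223.] [ 493.6 -213.2   53.5] [ 493.9 -213.9   52.9] [17. 17. 12.] [106.  74.  52.]
45 33 [181. 229.] [489.  202.7  55.7] [489.  203.7  55.2] [17. 17.  9.] [102.  73.  51.]
45 33 [163. 240.] [460.4 251.2  56.9] [461.7 251.9  52.6] [14. 17. 15.] [94. 67. 46.]
45 33 [199. 240.] [457.6 153.8  56.6] [459.1 155.1  52.7] [14. 17. 14.] [104.  74.  52.]
45 39 [374. 249.] [ 420.3 -318.8   52.8] [ 420.2 -319.3   51.6] [16. 16. 12.] [100.  70.  50.]
45 37 [304. 262.] [ 390.8 -127.8   54.5] [ 390.6 -128.    53.3] [16. 16. 11.
[... 3201 characters left out ...]
35.] [401.3 216.   10.4] [401.2 218.3  11.5] [ 3. 15.  6.] [86. 84. 78.]
8 17 [223. 237.] [447.8 124.   11.7] [449.8 124.5  11.6] [34. 17.  7.] [56. 58. 61.]
8 392 [264. 250.] [471.4  -6.6  10.7] [475.6   3.2  11.5] [ 68. 118.   7.] [78. 74. 64.]
8 5 [198. 239.] [402.9 182.7  11.8] [403.2 184.3  11.8] [ 2. 11.  4.] [50. 53. 58.]
8 14 [208. 241.] [414.6 156.7   9.5] [416.7 152.8  11.4] [20. 23.  7.] [54. 57. 62.]
8 176 [331. 279.] [ 487.9 -217.2   11.9] [ 493.9 -213.3   11.5] [51. 52.  7.] [136. 106.  72.]
8 186 [287. 294.] [ 385.9 -133.7   12. ] [ 393.4 -127.6   11.5] [53. 53.  7.] [167. 139.  41.]
8 202 [355. 320.] [ 415.8 -322.9   11.4] [ 421.4 -320.1   11.5] [52. 53.  7.] [135. 106.  70.]
```

View pics/topc.png

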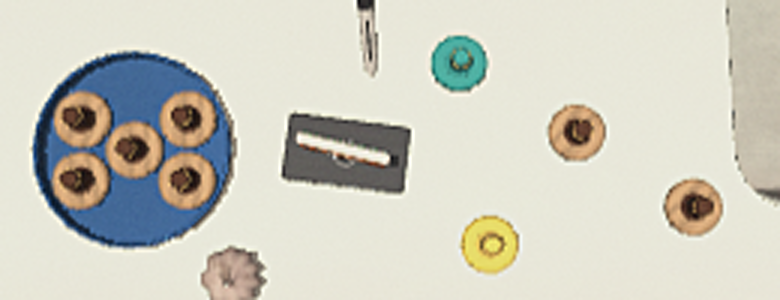

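View pics/sidec.png

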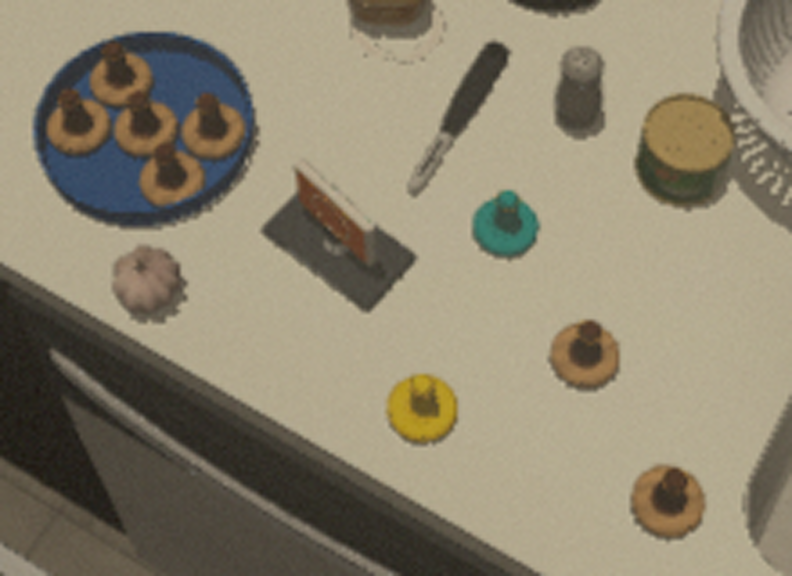

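```bash
python3 - <<'E'
from h import *
s=telemetry.sense(); q=s["ee_rot"]; print(s["time_s"],R.from_quat(q,scalar_first=True).as_matrix().round(3))
# world x of ring stamps etc
A=np.array([[514.7,151.8],[515.5,252.2],[488.9,202.5],[461.3,252.0],[459,154]])  # 
t=cap("top");W=t["W"]
# tin fit: blue pixels
hsv=t["hsv"]; m=(hsv[...,0]>100)&(hsv[...,0]<125)&(hsv[...,1]>110)&(W[...,2]>18)&(W[...,2]<32)&(W[...,1]>90)&(W[...,1]<310)&(W[...,0]>380)&(W[...,0]<600)
p=W[m][:,:2]; print(len(p),p.min(0),p.max(0))
from scipy.optimize import least_squares
r=least_squares(lambda x:np.hypot(*(p-x[:2]).T)-x[2],[488,202,90],loss="soft_l1"); print(r.x)
# ring fit
ring=A[[0,1,3,4]]; 
def f(x):
    best=[]
    for a in ring:
        d=[a-(x[:2]+57.5*np.array([np.cos(x[2]+k),np.sin(x[2]+k)])) for k in np.radians([60,120,240,300])]
        best.append(min(d,key=np.linalg.norm))
    best.append(A[2]-x[:2])
    return np.ravel(best)
for a0 in range(0,180,15):
    r=least_squares(f,[488,202,np.radians(a0)]); 
    if r.cost<30: print(a0,r.x,np.degrees(r.x[2]),r.cost)
# sign panel: points z 70..90
for c in (t,cap("side")):
    W=c["W"]; m=(W[...,2]>30)&(W[...,2]<90)&(abs(W[...,1]-4)<70)&(abs(W[...,0]-478)<60)
    p=W[m]; 
    for lo,hi in ((30,78),(78,90)):
        k=p[(p[:,2]>lo)&(p[:,2]<hi)]
        if len(k)<5: continue
        u,sv,vt=np.linalg.svd(k[:,:2]-k[:,:2].mean(0)); print("panel",lo,len(k),k.mean(0).round(1),vt[0],k.min(0).round(),k.max(0).round())
    m=(W[...,2]>6)&(W[...,2]<15)&(abs(W[...,1]-4)<80)&(abs(W[...,0]-478)<60)
    pts=np.array(W[m][:,:2],np.float32); print("base",cv2.minAreaRect(pts))
E
```

```text
0.2 [[ 0.353 -0.    -0.936]
 [ 0.936 -0.001  0.353]
 [-0.001 -1.     0.   ]]
271 [401.69579903 111.88783852] [580.59618743 294.23321878]
[489.44192017 202.56511999  89.0540492 ]
0 [ 4.87880000e+02  2.02500000e+02 -1.62470961e-02] -0.9308900361358746 4.96002302853862
15 [ 4.87880000e+02  2.02500000e+02 -1.62471191e-02] -0.9308913512171203 4.96002302852931
150 [487.88      202.5         3.1253455] 179.06910652570133 4.960023028528724
165 [487.88      202.5         3.1253455] 179.06910664924015 4.960023028528283
panel 30 34 [475.7   1.4  59. ] [0.27568455 0.96124816] [465. -35.  31.] [493.  41.  78.]
panel 78 132 [481.    4.9  83.4] [0.26624126 0.96390642] [467. -36.  78.] [496.  46.  89.]
base ((476.50750732421875, 3.2851638793945312), (144.9779815673828, 104.56232452392578), 88.3949203491211)
panel 30 170 [ 4.755e+02 -3.000e-01  5.520e+01] [-0.24179922 -0.9703263 ] [465. -37.  30.] [489.  46.  78.]
panel 78 113 [480.5   3.   83.1] [-0.26495623 -0.96426044] [466. -37.  78.] [497.  45.  89.]
base ((483.7897033691406, -2.021392822265625), (138.7303924560547, 70.5345230102539), 81.290283203125)
```

The crop confirms that the two wooden stamps with dark handles are at crop (577,132) and (693,207), giving about (494,-214) and (421,-319.5) mm. The handle tops come out at 55 mm, as they should. The turquoise and yellow ones are clearly different. The tin's gaps are at 12 and 6 o'clock in the top view, i.e. world ±x of the tin centre at about (488,202.5). Next is the approach.

```bash
cat > go.py <<'E'
import sys
from h import *
# usage go.py x y z yawdeg [cx cy cz cyawdeg commanded]
a=[float(v) for v in sys.argv[1:]]
s=telemetry.sense()
def rot(y): 
    c,n=np.cos(np.radians(y)),np.sin(np.radians(y)); x=np.array([c,n,0]); yy=np.array([0,0,-1.]); return R.from_matrix(np.stack([x,yy,np.cross(x,yy)],1))
if len(a)>4: p0=np.array(a[4:7]); r0=rot(a[7])
else: p0=s["eef_pos"]; r0=R.from_quat(s["ee_rot"],scalar_first=True)
print("delta_cm",(r0.inv().apply(np.array(a[:3])-p0)/10).round(2),"twist",(r0.inv()*rot(a[3])).as_rotvec().round(4),"tcp",s["eef_pos"].round(1),"t",s["time_s"],"J",s["joints"].round(2))
E
python3 go.py 494 -213.7 150 90 185.35 491.199 231.294 69.33
python3 - <<'E'
from h import *
for n in("top","side"):
    c=cap(n); print(n,(-c["R"].T@c["t"]).round())
E
```

```text
delta_cm [-55.06   8.13 -53.76] twist [-0.     -0.3608  0.    ] tcp [185.3 491.1 231.1] t 0.3 J [ 0.99  0.31  1.5  -0.    1.33 -0.22]
top [ 411.  -46. 1210.]
side [ -10. -368. 1108.]
```

```bash
python3 -m handwheel '[{"delta_pos":[-2.9,0.2,-2.8],"twist":[0,-0.1,0],"jaw":0.7},{"delta_pos":[-5.8,0.6,-5.6],"twist":[0,-0.2,0],"jaw":0.7},{"delta_pos":[-8.7,1,-8.4],"twist":[0,-0.3,0],"jaw":0.7},{"delta_pos":[-11.5,1.4,-11.2],"twist":[0,-0.3608,0],"jaw":0.7},{"delta_pos":[-14.4,1.8,-14],"twist":[0,-0.3608,0],"jaw":0.7},{"delta_pos":[-17.3,2.2,-16.8],"twist":[0,-0.3608,0],"jaw":0.7},{"delta_pos":[-20.2,2.6,-19.6],"twist":[0,-0.3608,0],"jaw":0.7},{"delta_pos":[-23,3,-22.4],"twist":[0,-0.3608,0],"jaw":0.7},{"delta_pos":[-25.5,3.4,-24.8],"twist":[0,-0.3608,0],"jaw":0.7},{"delta_pos":[-27,3.6,-26.4],"twist":[0,-0.3608,0],"jaw":0.7}]' 40; python3 go.py 494 -213.7 120 90;  python3 go.py 494 -213.7 17 90
```

```text
time_s: 1.23
eef_pos: [337.6, 142.8, 195.2]
ee_rot: [-0.5, 0.501, 0.499, -0.499]
force: [0.4, -0.0, 1.5]
grip_width: 0.703
delta_cm [-35.62   7.53 -15.7 ] twist [ 0.0004 -0.002  -0.0004] tcp [337.6 142.8 195.2] t 1.2333 J [ 0.08 -0.01  1.98 -0.    1.17 -1.49]
delta_cm [-35.61  17.83 -15.7 ] twist [ 0.0004 -0.002  -0.0004] tcp [337.6 142.8 195.2] t 1.2333 J [ 0.08 -0.01  1.98 -0.    1.17 -1.49]
```

```bash
python3 -m handwheel '[{"delta_pos":[-3,0.5,-1.4],"twist":[0,0,0],"jaw":0.7},{"delta_pos":[-6.6,1.2,-3],"twist":[0,0,0],"jaw":0.7},{"delta_pos":[-10.4,2,-4.6],"twist":[0,0,0],"jaw":0.7},{"delta_pos":[-14.2,3,-6.2],"twist":[0,0,0],"jaw":0.7},{"delta_pos":[-18,4,-7.8],"twist":[0,0,0],"jaw":0.7},{"delta_pos":[-21.8,5,-9.4],"twist":[0,0,0],"jaw":0.7},{"delta_pos":[-25.6,6,-11],"twist":[0,0,0],"jaw":0.7},{"delta_pos":[-29.4,7,-12.8],"twist":[0,0,0],"jaw":0.7},{"delta_pos":[-33,7.5,-14.6],"twist":[0,0,0],"jaw":0.7},{"delta_pos":[-35.9,7.5,-15.7],"twist":[0,0,0],"jaw":0.7}]'
python3 - <<'E'
from h import *
for n,b in(("top",(290,180,400,280)),("side",(280,220,400,340))):
    c=cap(n); crop(c,*b,5,f"pics/a_{n}.png")
print(telemetry.sense()["eef_pos"])
E
```

```text
time_s: 2.07
eef_pos: [494.4, -215.9, 119.0]
ee_rot: [0.501, -0.5, -0.5, 0.5]
force: [0.5, 1.5, -0.2]
grip_width: 0.702
[ 494.94609847 -217.81765839  119.58863787]
```

View pics/a_side.png

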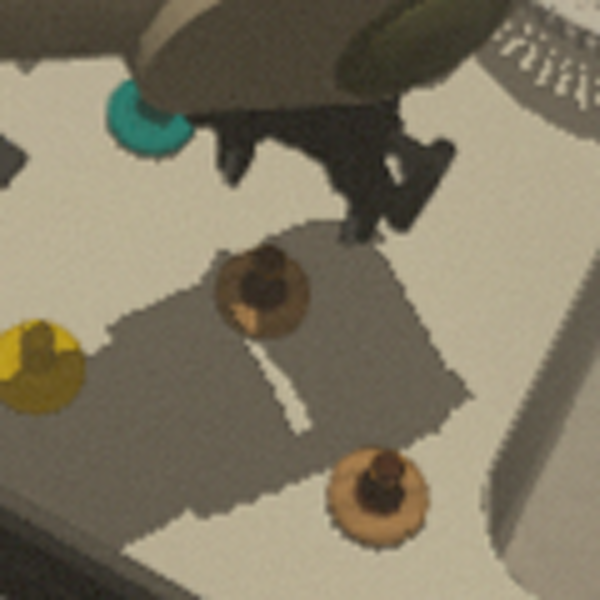

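```bash
python3 go.py 494 -213.7 17 90; python3 - <<'E'
from h import *
c=cap("side")
for p in ([494,-213.7,120],[494,-213.7,55]): print(proj(c,p))
print(telemetry.sense()["eef_pos"])
E
```

```text
delta_cm [ 0.42 10.26  0.1 ] twist [ 0.0006 -0.0037 -0.001 ] tcp [ 494.9 -217.8  119.6] t 2.1667 J [-0.63  0.46  1.6  -0.    1.08 -2.2 ]
[335.49191781 260.2381869 ]
[333.21712427 271.37214643]
[ 494.17505754 -215.39031777  119.67315097]
```

```bash
python3 -m handwheel '[{"delta_pos":[0,1,0],"twist":[0,0,0],"jaw":0.7},{"delta_pos":[0,3,0],"twist":[0,0,0],"jaw":0.7},{"delta_pos":[0,5.5,0],"twist":[0,0,0],"jaw":0.7},{"delta_pos":[0,7.5,0],"twist":[0,0,0],"jaw":0.7},{"delta_pos":[0,9,0],"twist":[0,0,0],"jaw":0.7},{"delta_pos":[0,10,0],"twist":[0,0,0],"jaw":0.7},{"delta_pos":[0,10.3,0],"twist":[0,0,0],"jaw":0.7},{"delta_pos":[0,10.3,0],"twist":[0,0,0],"jaw":0.7},{"delta_pos":[0,10.3,0],"twist":[0,0,0],"jaw":0.7},{"delta_pos":[0,10.3,0],"twist":[0,0,0],"jaw":0.7}]' 40; python3 - <<'E'
from h import *
for n,b in(("top",(290,180,400,280)),("side",(280,220,400,340))):
    c=cap(n); crop(c,*b,5,f"pics/b_{n}.png")
print(telemetry.sense()["eef_pos"],telemetry.sense()["force"])
E
```

```text
time_s: 3.05
eef_pos: [494.5, -213.8, 18.2]
ee_rot: [-0.499, 0.501, 0.5, -0.5]
force: [-0.3, 0.4, -0.2]
grip_width: 0.704
[ 494.38818701 -213.80550651   18.09920431] [-0.46429268  0.52201592 -0.39846579]
```

View pics/b_side.png

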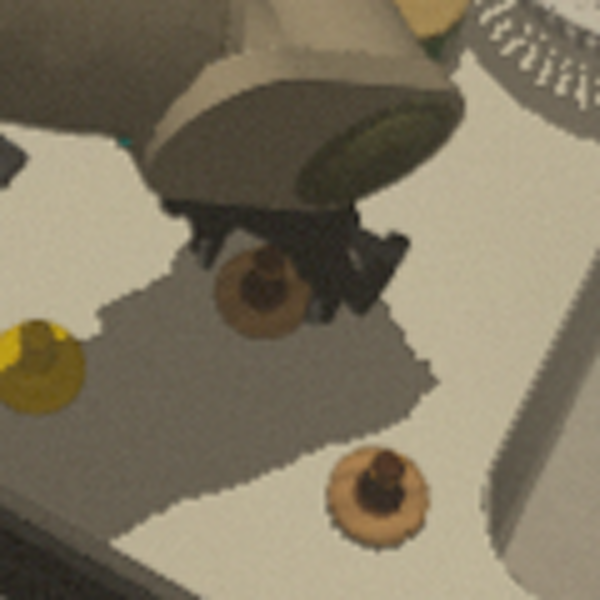

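The fingers straddle the handle: handle at crop (263,285), fingertips at (205,250) and (320,310). Closing, then a small lift.

```bash
python3 -m handwheel '[{"delta_pos":[0,0,0],"twist":[0,0,0],"jaw":0.1},{"delta_pos":[0,0,0],"twist":[0,0,0],"jaw":0.1},{"delta_pos":[0,0,0],"twist":[0,0,0],"jaw":0.1},{"delta_pos":[0,0,0],"twist":[0,0,0],"jaw":0.1},{"delta_pos":[0,0,0],"twist":[0,0,0],"jaw":0.1},{"delta_pos":[0,0,0],"twist":[0,0,0],"jaw":0.1},{"delta_pos":[0,0,0],"twist":[0,0,0],"jaw":0.1},{"delta_pos":[0,-0.3,0],"twist":[0,0,0],"jaw":0.1},{"delta_pos":[0,-1,0],"twist":[0,0,0],"jaw":0.1},{"delta_pos":[0,-2,0],"twist":[0,0,0],"jaw":0.1}]' 40; python3 go.py 494 -213.7 150 90
```

```text
time_s: 3.98
eef_pos: [493.6, -213.3, 37.3]
ee_rot: [0.501, -0.499, -0.5, 0.5]
force: [0.7, -1.5, -0.6]
grip_width: 0.197
delta_cm [ -0.03 -11.27  -0.02] twist [-0.0013  0.0001  0.0009] tcp [ 493.6 -213.3   37.3] t 3.9833 J [-0.63  0.57  1.67 -0.    0.9  -2.2 ]
```

```bash
python3 -m handwheel '[{"delta_pos":[0,-2,0],"twist":[0,0,0],"jaw":0.1},{"delta_pos":[1,-4.5,0],"twist":[0,0,0],"jaw":0.1},{"delta_pos":[3,-7,-0.3],"twist":[0,0,0],"jaw":0.1},{"delta_pos":[6,-9,-0.8],"twist":[0,0,0],"jaw":0.1},{"delta_pos":[9.5,-10,-1.3],"twist":[0,0,0],"jaw":0.1},{"delta_pos":[13,-10,-1.9],"twist":[0,0,0],"jaw":0.1},{"delta_pos":[16.5,-10,-2.4],"twist":[0,0,0],"jaw":0.1},{"delta_pos":[20,-10,-2.8],"twist":[0,0,0],"jaw":0.1},{"delta_pos":[23,-10,-3.2],"twist":[0,0,0],"jaw":0.1},{"delta_pos":[25.5,-10,-3.6],"twist":[0,0,0],"jaw":0.1}]' 40; python3 go.py 545.4 201.6 135 90
```

```text
time_s: 4.82
eef_pos: [529.9, 43.6, 138.3]
ee_rot: [-0.5, 0.5, 0.501, -0.5]
force: [0.4, -1.1, -0.4]
grip_width: 0.195
delta_cm [15.79  0.33 -1.56] twist [0.0008 0.0011 0.0001] tcp [529.9  43.6 138.3] t 4.8167 J [-0.14  0.42  1.61  0.    1.12 -1.71]
```

```bash
python3 -m handwheel '[{"delta_pos":[3,0,-0.2],"twist":[0,0,0],"jaw":0.1},{"delta_pos":[6,0,-0.6],"twist":[0,0,0],"jaw":0.1},{"delta_pos":[9,0,-0.9],"twist":[0,0,0],"jaw":0.1},{"delta_pos":[11.5,0,-1.2],"twist":[0,0,0],"jaw":0.1},{"delta_pos":[13.5,0,-1.4],"twist":[0,0,0],"jaw":0.1},{"delta_pos":[15,0,-1.5],"twist":[0,0,0],"jaw":0.1},{"delta_pos":[15.8,0,-1.6],"twist":[0,0,0],"jaw":0.1},{"delta_pos":[15.9,0,-1.6],"twist":[0,0,0],"jaw":0.1},{"delta_pos":[15.9,0,-1.6],"twist":[0,0,0],"jaw":0.1},{"delta_pos":[15.9,0,-1.6],"twist":[0,0,0],"jaw":0.1}]' 40; python3 go.py 545.4 201.6 70 90;python3 - <<'E'
from h import *
for n,b in(("top",(130,170,250,290)),("side",(150,140,270,260))):
    c=cap(n); crop(c,*b,5,f"pics/c_{n}.png")
E
```

```text
time_s: 5.65
eef_pos: [546.1, 199.5, 137.5]
ee_rot: [-0.5, 0.5, 0.5, -0.5]
force: [-0.8, 0.0, -1.3]
grip_width: 0.196
delta_cm [0.21 6.75 0.07] twist [ 0.0001 -0.0008 -0.0002] tcp [546.1 199.5 137.5] t 5.65 J [ 0.15  0.52  1.45 -0.    1.17 -1.42]
```

View pics/c_side.png

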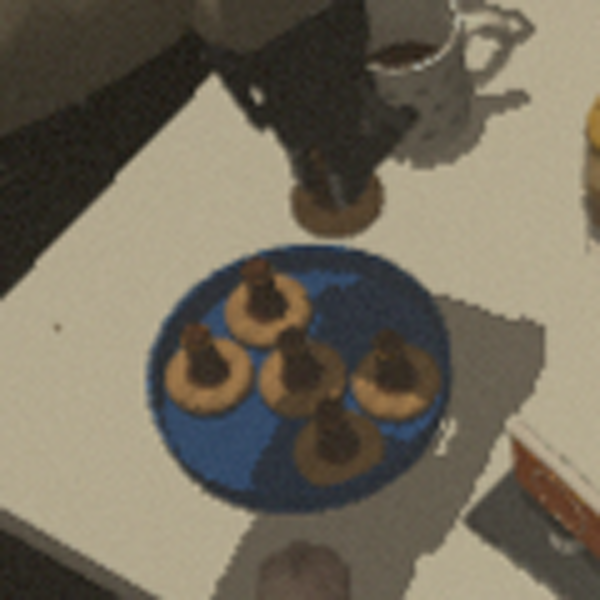

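View pics/c_top.png

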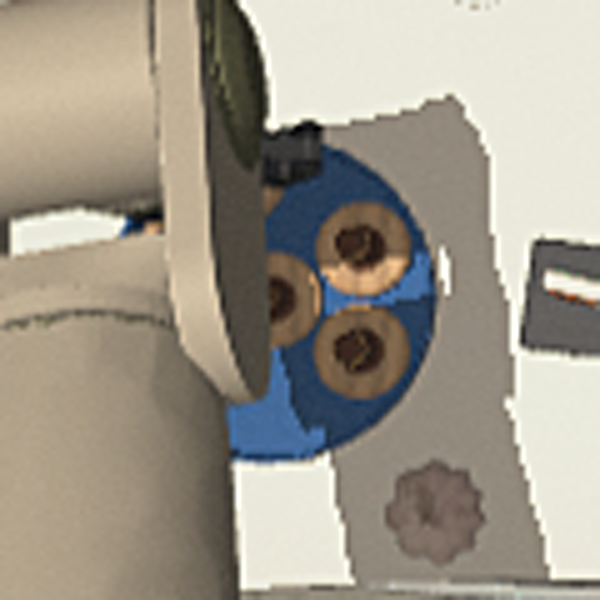

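```bash
cat > fit.py <<'E'
from h import *
from scipy.optimize import minimize
def wood(c):
    h=c["hsv"]; return ((h[...,0]>5)&(h[...,0]<20)&(h[...,1]>75)&(h[...,2]>55))
def disc_poly(c,x,y,z):
    a=np.linspace(0,2*np.pi,72); P=[]
    for zz,r in ((z+12,27),(z+3,27),(z,25)):
        P+= [proj(c,(x+r*np.cos(t),y+r*np.sin(t),zz)) for t in a]
    return cv2.convexHull(np.array(P,np.float32))
def handle_poly(c,x,y,z):
    a=np.linspace(0,2*np.pi,36)
    return cv2.convexHull(np.array([proj(c,(x+9*np.cos(t),y+9*np.sin(t),zz)) for zz in (z+12,z+50) for t in a],np.float32))
def soft(c,poly,S=8):
    return poly
def fitdisc(c,x,y,z,win=45,lo=True):
    """fit contour: distance of disc outline near side to depth silhouette mask"""
    W=c["W"]
    m=((np.hypot(W[...,0]-x,W[...,1]-y)<win)&(abs(W[...,2]-(z+6.5))<9)&wood(c)).astype(np.uint8)
    return m
def refine(c,x,y,z,mask):
    # maximise IoU over lower-half (unobstructed): render at 8x
    ys,xs=np.nonzero(mask); x0,x1,y0,y1=xs.min()-6,xs.max()+7,ys.min()-6,ys.max()+7
    S=8
    M=cv2.resize(mask[y0:y1,x0:x1].astype(np.float32),None,fx=S,fy=S,interpolation=cv2.INTER_LINEAR)
    def ren(q):
        im=np.zeros(M.shape,np.float32)
        tr=lambda P:np.round(((P.reshape(-1,2)-[x0,y0]+.5)*S)*16).astype(np.int32)
        cv2.fillConvexPoly(im,tr(disc_poly(c,q[0],q[1],z)),1,shift=4)
        ig=np.ones(M.shape,np.float32); 
        hp=np.concatenate([handle_poly(c,q[0],q[1],z).reshape(-1,2)])
        cv2.fillConvexPoly(ig,tr(hp),0,shift=4)
        return im,ig
    vis=None
    def cost(q):
        im,ig=ren(q); return float((np.abs(im-M)*ig).sum())/S/S
    best=(1e9,None)
    for dx in np.arange(-6,6.1,1.0):
        for dy in np.arange(-6,6.1,1.0):
            k=cost((x+dx,y+dy)); 
            if k<best[0]: best=(k,(x+dx,y+dy))
    r=minimize(cost,best[1],method="Nelder-Mead",options=dict(initial_simplex=np.array(best[1])+np.array([[0,0],[.8,0],[0,.8]]),xatol=.05))
    return r.x.round(1),round(r.fun,1)
E
python3 - <<'E'
from fit import *
c=cap("side"); W=c["W"]; e=telemetry.sense()["eef_pos"]; print(e)
m=fitdisc(c,e[0],e[1],e[2]-18,60)
print("held",m.sum(),np.nanmedian(W[m>0],0).round(1),W[m>0].min(0).round(1),W[m>0].max(0).round(1))
for dz in (-20,-18,-16): print(dz,refine(c,e[0],e[1],e[2]+dz,m))
for x,y in ((516,252),(516,152),(461,252),(459,153),(488,202)):
    mm=fitdisc(c,x,y,3,33); 
    n,l,st,ce=cv2.connectedComponentsWithStats(mm); print(x,y,mm.sum(),refine(c,x,y,3,mm))
E
```

```text
[546.14149978 199.58596976 137.4359753 ]
held 102 [536.7 187.2 131.5] [520.3 173.5 125.6] [570.  223.7 134.9]
-20 (array([550.3, 201. ]), np.float64(95.7))
-18 (array([549.2, 199.6]), np.float64(96.3))
-16 (array([549. , 199.5]), np.float64(97.1))
516 252 127 (array([521.4, 253.2]), np.float64(66.5))
516 152 155 (array([519.1, 154. ]), np.float64(45.7))
461 252 150 (array([464.5, 254.8]), np.float64(41.3))
459 153 127 (array([462.3, 155.8]), np.float64(70.3))
488 202 137 (array([491.7, 204.3]), np.float64(63.2))
```

```bash
cat > fit2.py <<'E'
from fit import *
def fit2(c,x,y,z,win=36,S=8,verbose=False):
    W=c["W"]; Z=W[...,2]
    near=np.hypot(W[...,0]-x,W[...,1]-y)<win
    mask=near&(Z>z+5.5)&(Z<z+15.5)
    ign=(Z>=z+15.5)|np.isnan(Z); ign=cv2.dilate(ign.astype(np.uint8),np.ones((3,3)))>0
    u,v=proj(c,(x,y,z+6)); x0,x1,y0,y1=int(u-20),int(u+21),int(v-20),int(v+21)
    M=mask[y0:y1,x0:x1].astype(np.float32); G=~ign[y0:y1,x0:x1]
    a=np.linspace(0,2*np.pi,72)
    def ren(q):
        im=np.zeros((41*S,41*S),np.uint8)
        P=np.array([proj(c,(q[0]+27*np.cos(t),q[1]+27*np.sin(t),zz)) for zz in (z+12,z+6) for t in a],np.float32)
        h=cv2.convexHull(P).reshape(-1,2)
        cv2.fillConvexPoly(im,np.round((h-[x0,y0]+.5)*S*16).astype(np.int32),1,shift=4)
        return cv2.resize(im.astype(np.float32),(41,41),interpolation=cv2.INTER_AREA)
    # centroid matching over unignored pixels via cost
    cost=lambda q: float((((ren(q)-M)**2)*G).sum())
    best=min(((cost((x+dx,y+dy)),(x+dx,y+dy)) for dx in np.arange(-8,8.1,1) for dy in np.arange(-8,8.1,1)))
    r=minimize(cost,best[1],method="Nelder-Mead",options=dict(initial_simplex=np.array(best[1])+np.array([[0,0],[.8,0],[0,.8]]),xatol=.05))
    return r.x.round(2),round(r.fun,1),int(M.sum()),int(G.sum())
RING=((516,252),(516,152),(461,252),(459,153),(488,202))
E
python3 - <<'E'
from fit2 import *
c=cap("side"); e=telemetry.sense()["eef_pos"]; print(e)
for dz in (-20,-18,-16): print("held",dz,fit2(c,e[0],e[1],e[2]+dz))
for x,y in RING: print(x,y,fit2(c,x,y,3,32))
for x,y in ((421,-319.5),(392,-128)): print(x,y,fit2(c,x,y,0,32))
E
```

```text
[546.13374116 199.70691261 137.37986353]
held -20 (array([549.19, 201.1 ]), np.float64(2.1), 90, 985)
held -18 (array([548.83, 200.64]), np.float64(4.9), 118, 1035)
held -16 (array([548.25, 200.36]), np.float64(6.1), 124, 1042)
516 252 (array([519.71, 252.42]), np.float64(5.5), 133, 781)
516 152 (array([517.76, 153.21]), np.float64(8.7), 155, 936)
461 252 (array([463.45, 254.16]), np.float64(4.7), 151, 958)
459 153 (array([459.18, 152.88]), np.float64(4.8), 158, 943)
488 202 (array([490.12, 202.65]), np.float64(7.9), 146, 820)
421 -319.5 (array([ 423.04, -319.69]), np.float64(10.1), 236, 1415)
392 -128 (array([ 392.83, -127.2 ]), np.float64(7.9), 213, 1426)
```

Relative to the ring stamps, the held stamp needs about 1 mm less in x and 1.5 mm more in y. The target TCP is (545.0, 201.4). I'll descend to just above the rim and check again.

```bash
python3 -m handwheel '[{"delta_pos":[0.1,1,0.1],"twist":[0,0,0],"jaw":0.1},{"delta_pos":[0.16,2.5,0.11],"twist":[0,0,0],"jaw":0.1},{"delta_pos":[0.16,4,0.11],"twist":[0,0,0],"jaw":0.1},{"delta_pos":[0.16,5.5,0.11],"twist":[0,0,0],"jaw":0.1},{"delta_pos":[0.16,7,0.11],"twist":[0,0,0],"jaw":0.1},{"delta_pos":[0.16,8,0.11],"twist":[0,0,0],"jaw":0.1},{"delta_pos":[0.16,8.5,0.11],"twist":[0,0,0],"jaw":0.1},{"delta_pos":[0.16,8.7,0.11],"twist":[0,0,0],"jaw":0.1},{"delta_pos":[0.16,8.7,0.11],"twist":[0,0,0],"jaw":0.1},{"delta_pos":[0.16,8.7,0.11],"twist":[0,0,0],"jaw":0.1}]'; python3 - <<'E'
from fit2 import *
c=cap("side"); e=telemetry.sense()["eef_pos"]; print(e)
for dz in (-20,-18,-16): print("held",dz,fit2(c,e[0],e[1],e[2]+dz))
for x,y in RING: print(x,y,fit2(c,x,y,3,32))
crop(c,150,140,270,260,5,"pics/d_side.png")
E
```

```text
time_s: 6.68
eef_pos: [545.3, 202.0, 50.9]
ee_rot: [-0.5, 0.5, 0.5, -0.5]
force: [-0.1, 0.1, -0.5]
grip_width: 0.195
[545.36963258 202.05034217  51.05029955]
held -20 (array([548.22, 203.23]), np.float64(2.0), 83, 871)
held -18 (array([547.94, 202.77]), np.float64(5.0), 106, 884)
held -16 (array([547.62, 202.27]), np.float64(4.3), 111, 929)
516 252 (array([521.91, 252.67]), np.float64(7.1), 132, 647)
516 152 (array([517.97, 153.38]), np.float64(8.1), 159, 833)
461 252 (array([462.73, 254.11]), np.float64(8.1), 161, 976)
459 153 (array([459.15, 152.93]), np.float64(6.5), 157, 978)
488 202 (array([490.32, 203.53]), np.float64(7.0), 149, 718)
```

View pics/d_side.png

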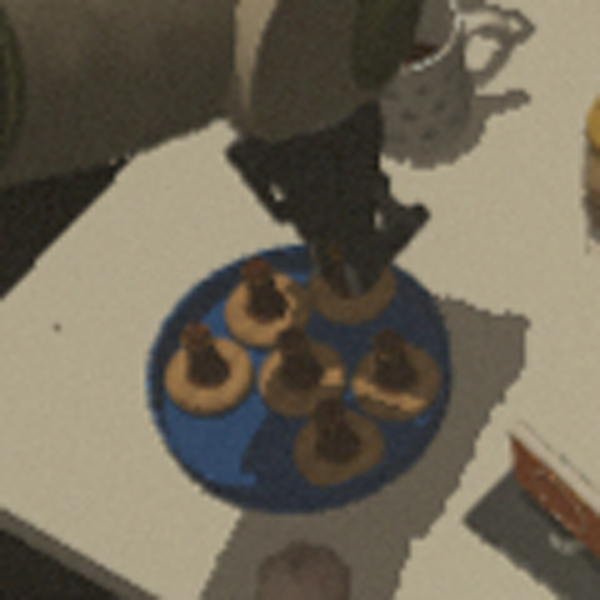

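The held stamp sits over the gap at crop (352,292), and the fit agrees to under 1 mm. Lowering.

```bash
python3 -m handwheel '[{"delta_pos":[-0.04,0.4,0.04],"twist":[0,0,0],"jaw":0.1},{"delta_pos":[-0.04,0.9,0.04],"twist":[0,0,0],"jaw":0.1},{"delta_pos":[-0.04,1.4,0.04],"twist":[0,0,0],"jaw":0.1},{"delta_pos":[-0.04,1.8,0.04],"twist":[0,0,0],"jaw":0.1},{"delta_pos":[-0.04,2.2,0.04],"twist":[0,0,0],"jaw":0.1},{"delta_pos":[-0.04,2.5,0.04],"twist":[0,0,0],"jaw":0.1},{"delta_pos":[-0.04,2.7,0.04],"twist":[0,0,0],"jaw":0.1},{"delta_pos":[-0.04,2.85,0.04],"twist":[0,0,0],"jaw":0.1},{"delta_pos":[-0.04,2.95,0.04],"twist":[0,0,0],"jaw":0.1},{"delta_pos":[-0.04,2.95,0.04],"twist":[0,0,0],"jaw":0.1}]'
```

```text
time_s: 7.57
eef_pos: [544.6, 201.6, 20.7]
ee_rot: [0.5, -0.5, -0.5, 0.5]
force: [-0.2, -0.2, 0.1]
grip_width: 0.193
```

```bash
python3 -m handwheel '[{"delta_pos":[0,0.05,0],"twist":[0,0,0],"jaw":0.1},{"delta_pos":[0,0.05,0],"twist":[0,0,0],"jaw":0.1},{"delta_pos":[0,0.05,0],"twist":[0,0,0],"jaw":0.45},{"delta_pos":[0,0.05,0],"twist":[0,0,0],"jaw":0.45},{"delta_pos":[0,0.05,0],"twist":[0,0,0],"jaw":0.45},{"delta_pos":[0,0.05,0],"twist":[0,0,0],"jaw":0.45},{"delta_pos":[0,0.05,0],"twist":[0,0,0],"jaw":0.45},{"delta_pos":[0,-0.5,0],"twist":[0,0,0],"jaw":0.45},{"delta_pos":[0,-2,0],"twist":[0,0,0],"jaw":0.45},{"delta_pos":[0,-4,0],"twist":[0,0,0],"jaw":0.45}]'
python3 go.py 494 -213.7 140 90
```

```text
time_s: 8.4
eef_pos: [543.8, 201.4, 60.5]
ee_rot: [0.501, -0.499, -0.499, 0.501]
force: [0.8, -0.3, 0.1]
grip_width: 0.45
delta_cm [-41.52  -7.92   5.  ] twist [-0.0026 -0.     -0.0004] tcp [543.8 201.4  60.5] t 8.4 J [ 0.15  0.61  1.52 -0.    1.01 -1.42]
```

```bash
python3 -m handwheel '[{"delta_pos":[0,-3,0],"twist":[0,0,0],"jaw":0.6},{"delta_pos":[0,-6,0],"twist":[0,0,0],"jaw":0.6},{"delta_pos":[-2,-8,0.5],"twist":[0,0,0],"jaw":0.7},{"delta_pos":[-5,-8,1.2],"twist":[0,0,0],"jaw":0.7},{"delta_pos":[-8.5,-8,2],"twist":[0,0,0],"jaw":0.7},{"delta_pos":[-12,-8,2.8],"twist":[0,0,0],"jaw":0.7},{"delta_pos":[-15.5,-8,3.6],"twist":[0,0,0],"jaw":0.7},{"delta_pos":[-19,-8,4.4],"twist":[0,0,0],"jaw":0.7},{"delta_pos":[-22.5,-8,5.2],"twist":[0,0,0],"jaw":0.7},{"delta_pos":[-26,-8,6],"twist":[0,0,0],"jaw":0.7}]'
python3 - <<'E'
from fit2 import *
for n,b in (("side",(150,140,270,260)),("top",(130,170,250,290))):
    c=cap(n);  crop(c,*b,5,f"pics/e_{n}.png")
    if n=="side":
        for x,y in RING+((545.4,201.6),): print(x,y,fit2(c,x,y,3,32))
        W=c["W"]; k=(np.hypot(W[...,0]-545,W[...,1]-201)<40)&(W[...,2]>8); print(W[k][:,2].round(),)
E
python3 go.py 421 -319.5 110 90
```

```text
time_s: 9.23
eef_pos: [483.9, -59.9, 141.4]
ee_rot: [-0.5, 0.5, 0.5, -0.5]
force: [1.0, -0.2, 0.1]
grip_width: 0.698
516 252 (array([508., 257.]), np.float64(0.0), 2, 234)
516 152 (array([517.5 , 152.77]), np.float64(9.4), 163, 623)
461 252 (array([463.27, 254.51]), np.float64(4.9), 135, 650)
459 153 (array([459.41, 152.28]), np.float64(7.0), 164, 981)
488 202 (array([490.51, 203.36]), np.float64(6.9), 148, 564)
545.4 201.6 (array([549.55, 194.82]), np.float64(0.2), 17, 226)
[15. 14. 16. 13. 11. 12. 12. 17. 16. 16. 14. 13. 18. 14. 14. 16. 14.  8.
 14. 11.  9.  9. 18. 12. 14. 15. 20. 12. 16. 16. 17. 16. 13. 14. 14. 18.
 12. 15.]
delta_cm [-25.74   3.16   6.16] twist [ 0.0006 -0.005  -0.0011] tcp [483.9 -62.3 141.4] t 9.3333 J [-0.37  0.33  1.73 -0.    1.08 -1.93]
```

View pics/e_top.png

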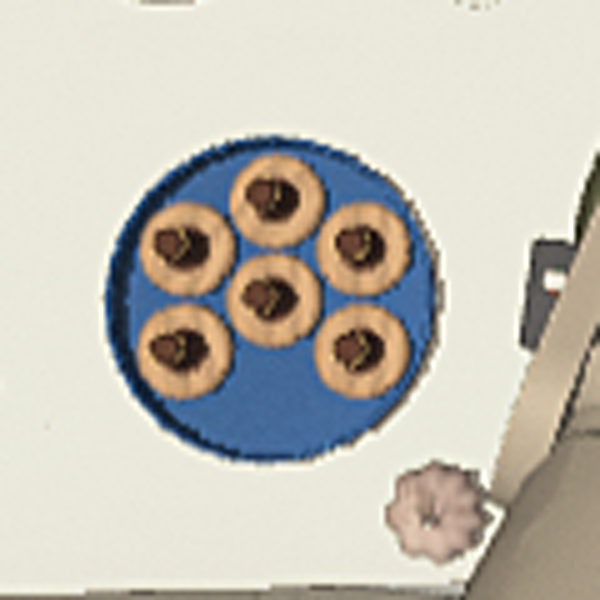

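View pics/e_side.png

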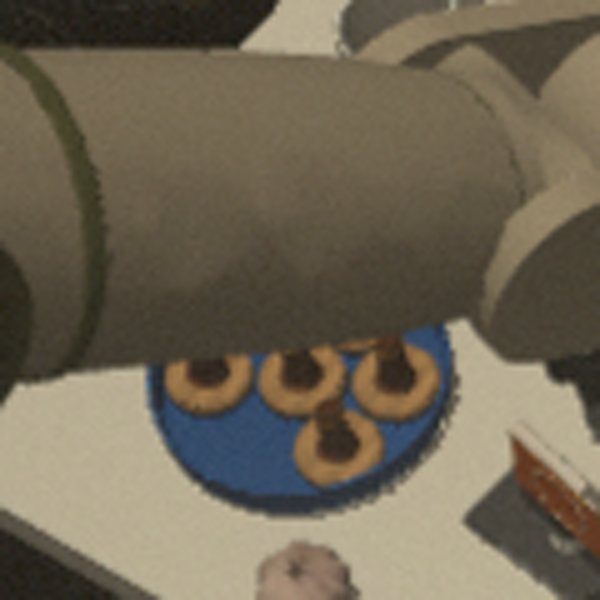

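The first stamp sits flat in the far gap at crop (278,200). On to the second one.

```bash
python3 -m handwheel '[{"delta_pos":[-3,0,0.7],"twist":[0,0,0],"jaw":0.7},{"delta_pos":[-6.5,0,1.6],"twist":[0,0,0],"jaw":0.7},{"delta_pos":[-10,0,2.4],"twist":[0,0,0],"jaw":0.7},{"delta_pos":[-13.5,0.5,3.2],"twist":[0,0,0],"jaw":0.7},{"delta_pos":[-17,1,4.1],"twist":[0,0,0],"jaw":0.7},{"delta_pos":[-20,2,4.8],"twist":[0,0,0],"jaw":0.7},{"delta_pos":[-23,3,5.5],"twist":[0,0,0],"jaw":0.7},{"delta_pos":[-25,3,6],"twist":[0,0,0],"jaw":0.7},{"delta_pos":[-26.1,3,6.3],"twist":[0,0,0],"jaw":0.7},{"delta_pos":[-26.1,3,6.3],"twist":[0,0,0],"jaw":0.7}]'
python3 -c "
from h import *
c=cap('side'); crop(c,290,240,410,360,5,'pics/f_side.png')"
python3 go.py 421.5 -319.5 17.5 90
```

```text
time_s: 10.17
eef_pos: [421.4, -320.8, 111.1]
ee_rot: [-0.5, 0.501, 0.499, -0.5]
force: [-0.5, 0.0, -0.6]
grip_width: 0.702
delta_cm [-0.01  9.36  0.03] twist [ 0.0004 -0.0008 -0.0001] tcp [ 421.7 -319.4  111.1] t 10.2167 J [-0.87  0.45  1.64  0.    1.05 -2.44]
```

View pics/f_side.png

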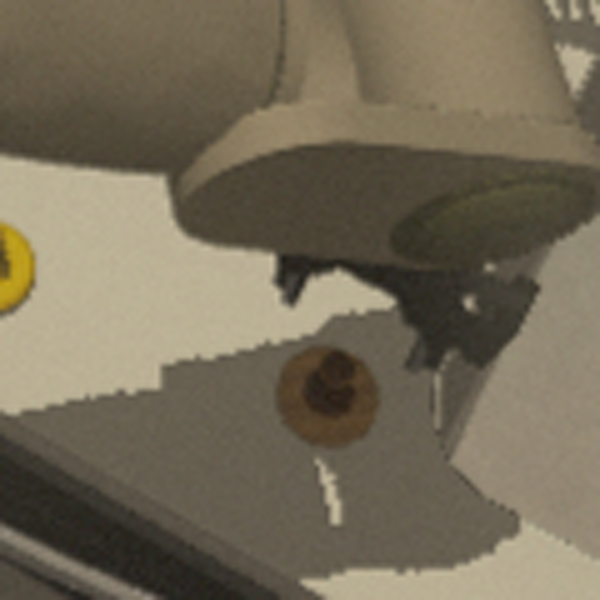

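The stamp at crop (328,395) lies below and between the fingers at (288,285) and (420,360). Descending.

```bash
python3 -m handwheel '[{"delta_pos":[0,1,0],"twist":[0,0,0],"jaw":0.7},{"delta_pos":[0,3,0],"twist":[0,0,0],"jaw":0.7},{"delta_pos":[0,5.5,0],"twist":[0,0,0],"jaw":0.7},{"delta_pos":[0,7.5,0],"twist":[0,0,0],"jaw":0.7},{"delta_pos":[0,8.6,0],"twist":[0,0,0],"jaw":0.7},{"delta_pos":[0,9.2,0],"twist":[0,0,0],"jaw":0.7},{"delta_pos":[0,9.3,0],"twist":[0,0,0],"jaw":0.7},{"delta_pos":[0,9.3,0],"twist":[0,0,0],"jaw":0.7},{"delta_pos":[0,9.3,0],"twist":[0,0,0],"jaw":0.5},{"delta_pos":[0,9.3,0],"twist":[0,0,0],"jaw":0.4}]' 40
python3 -m handwheel '[{"delta_pos":[0,0,0],"twist":[0,0,0],"jaw":0.1},{"delta_pos":[0,0,0],"twist":[0,0,0],"jaw":0.1},{"delta_pos":[0,0,0],"twist":[0,0,0],"jaw":0.1},{"delta_pos":[0,0,0],"twist":[0,0,0],"jaw":0.1},{"delta_pos":[0,0,0],"twist":[0,0,0],"jaw":0.1},{"delta_pos":[0,0,0],"twist":[0,0,0],"jaw":0.1},{"delta_pos":[0,0,0],"twist":[0,0,0],"jaw":0.1},{"delta_pos":[0,-0.3,0],"twist":[0,0,0],"jaw":0.1},{"delta_pos":[0,-1,0],"twist":[0,0,0],"jaw":0.1},{"delta_pos":[0,-2,0],"twist":[0,0,0],"jaw":0.1}]' 40; python3 go.py 430.4 203.4 135 90
```

```text
time_s: 11.05
eef_pos: [421.9, -319.8, 18.7]
ee_rot: [-0.499, 0.501, 0.5, -0.5]
force: [-0.6, -0.7, -0.6]
grip_width: 0.427
time_s: 11.88
eef_pos: [421.2, -319.1, 37.9]
ee_rot: [0.501, -0.499, -0.5, 0.5]
force: [-0.3, -0.3, -1.2]
grip_width: 0.198
delta_cm [52.26 -9.65 -0.91] twist [-0.001  -0.      0.0011] tcp [ 421.2 -319.1   37.9] t 11.8833 J [-0.87  0.56  1.7  -0.    0.89 -2.44]
```

```bash
python3 -m handwheel '[{"delta_pos":[0,-2,0],"twist":[0,0,0],"jaw":0.1},{"delta_pos":[1,-5,0],"twist":[0,0,0],"jaw":0.1},{"delta_pos":[3,-8,0],"twist":[0,0,0],"jaw":0.1},{"delta_pos":[6,-9.7,-0.1],"twist":[0,0,0],"jaw":0.1},{"delta_pos":[9.5,-9.7,-0.2],"twist":[0,0,0],"jaw":0.1},{"delta_pos":[13,-9.7,-0.3],"twist":[0,0,0],"jaw":0.1},{"delta_pos":[16.5,-9.7,-0.4],"twist":[0,0,0],"jaw":0.1},{"delta_pos":[20,-9.7,-0.5],"twist":[0,0,0],"jaw":0.1},{"delta_pos":[23.5,-9.7,-0.6],"twist":[0,0,0],"jaw":0.1},{"delta_pos":[27,-9.7,-0.7],"twist":[0,0,0],"jaw":0.1}]' 40; python3 go.py 430.7 203.6 135 90
```

```text
time_s: 12.72
eef_pos: [428.3, -47.9, 135.7]
ee_rot: [-0.5, 0.5, 0.5, -0.5]
force: [0.8, -0.2, 0.7]
grip_width: 0.202
delta_cm [25.15  0.06 -0.23] twist [ 0.0011 -0.0003 -0.0005] tcp [428.3 -47.9 135.7] t 12.7167 J [-0.38  0.22  1.9  -0.    1.03 -1.95]
```

```bash
python3 -m handwheel '[{"delta_pos":[3.5,0,0],"twist":[0,0,0],"jaw":0.1},{"delta_pos":[7,0,0],"twist":[0,0,0],"jaw":0.1},{"delta_pos":[10.5,0,0],"twist":[0,0,0],"jaw":0.1},{"delta_pos":[14,0,-0.1],"twist":[0,0,0],"jaw":0.1},{"delta_pos":[17.5,0,-0.1],"twist":[0,0,0],"jaw":0.1},{"delta_pos":[20.5,0,-0.2],"twist":[0,0,0],"jaw":0.1},{"delta_pos":[23,0,-0.2],"twist":[0,0,0],"jaw":0.1},{"delta_pos":[24.6,0,-0.2],"twist":[0,0,0],"jaw":0.1},{"delta_pos":[25.3,0,-0.2],"twist":[0,0,0],"jaw":0.1},{"delta_pos":[25.3,0,-0.2],"twist":[0,0,0],"jaw":0.1}]'; python3 go.py 430.7 203.6 51 90
```

```text
time_s: 13.55
eef_pos: [430.4, 204.4, 135.3]
ee_rot: [-0.499, 0.5, 0.501, -0.5]
force: [-0.2, -0.3, -0.8]
grip_width: 0.195
delta_cm [-0.08  8.43 -0.02] twist [0.0006 0.0018 0.0001] tcp [430.4 204.4 135.3] t 13.55 J [ 0.2   0.31  1.77  0.    1.06 -1.38]
```

```bash
python3 -m handwheel '[{"delta_pos":[0,1,0],"twist":[0,0,0],"jaw":0.1},{"delta_pos":[0,2.5,0],"twist":[0,0,0],"jaw":0.1},{"delta_pos":[0,4,0],"twist":[0,0,0],"jaw":0.1},{"delta_pos":[0,5.5,0],"twist":[0,0,0],"jaw":0.1},{"delta_pos":[0,7,0],"twist":[0,0,0],"jaw":0.1},{"delta_pos":[0,7.8,0],"twist":[0,0,0],"jaw":0.1},{"delta_pos":[0,8.2,0],"twist":[0,0,0],"jaw":0.1},{"delta_pos":[0,8.4,0],"twist":[0,0,0],"jaw":0.1},{"delta_pos":[0,8.4,0],"twist":[0,0,0],"jaw":0.1},{"delta_pos":[0,8.4,0],"twist":[0,0,0],"jaw":0.1}]'; python3 - <<'E'
from fit2 import *
c=cap("side"); e=telemetry.sense()["eef_pos"]; print(e)
for dz in (-20,-18,-16): print("held",dz,fit2(c,e[0],e[1],e[2]+dz))
for x,y in RING: print(x,y,fit2(c,x,y,3,32))
crop(c,150,140,270,260,5,"pics/g_side.png")
c=cap("top"); crop(c,130,170,250,290,5,"pics/g_top.png")
E
```

```text
time_s: 14.38
eef_pos: [430.9, 203.5, 51.3]
ee_rot: [-0.5, 0.5, 0.5, -0.5]
force: [-0.8, 0.2, -0.4]
grip_width: 0.195
[430.91304306 203.57270039  51.38458549]
held -20 (array([433.03, 204.27]), np.float64(2.9), 105, 934)
held -18 (array([432.92, 203.81]), np.float64(6.7), 119, 986)
held -16 (array([432.94, 203.68]), np.float64(9.0), 119, 1010)
516 252 (array([518.71, 251.75]), np.float64(0.7), 67, 392)
516 152 (array([517.91, 153.19]), np.float64(8.9), 163, 932)
461 252 (array([463.22, 253.42]), np.float64(0.8), 38, 449)
459 153 (array([459.24, 152.55]), np.float64(9.1), 159, 843)
488 202 (array([491.06, 204.58]), np.float64(6.6), 112, 466)
```

View pics/g_side.png

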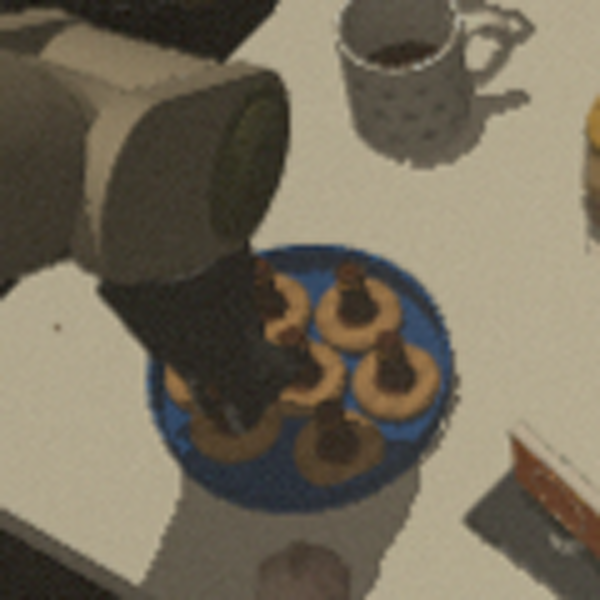

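The held stamp is at (432.9,203.8) and the gap at (432.6,204.1) in the same camera measure. Lowering and releasing.

```bash
python3 -m handwheel '[{"delta_pos":[0.02,0.4,0.02],"twist":[0,0,0],"jaw":0.1},{"delta_pos":[0.02,0.9,0.02],"twist":[0,0,0],"jaw":0.1},{"delta_pos":[0.02,1.4,0.02],"twist":[0,0,0],"jaw":0.1},{"delta_pos":[0.02,1.8,0.02],"twist":[0,0,0],"jaw":0.1},{"delta_pos":[0.02,2.2,0.02],"twist":[0,0,0],"jaw":0.1},{"delta_pos":[0.02,2.5,0.02],"twist":[0,0,0],"jaw":0.1},{"delta_pos":[0.02,2.7,0.02],"twist":[0,0,0],"jaw":0.1},{"delta_pos":[0.02,2.85,0.02],"twist":[0,0,0],"jaw":0.1},{"delta_pos":[0.02,2.93,0.02],"twist":[0,0,0],"jaw":0.1},{"delta_pos":[0.02,2.93,0.02],"twist":[0,0,0],"jaw":0.1}]'
```

```text
time_s: 15.32
eef_pos: [430.4, 203.8, 21.6]
ee_rot: [-0.5, 0.5, 0.5, -0.5]
force: [-0.0, 0.3, -0.5]
grip_width: 0.197
```

```bash
python3 -m handwheel '[{"delta_pos":[0,0.07,0],"twist":[0,0,0],"jaw":0.1},{"delta_pos":[0,0.07,0],"twist":[0,0,0],"jaw":0.1},{"delta_pos":[0,0.07,0],"twist":[0,0,0],"jaw":0.45},{"delta_pos":[0,0.07,0],"twist":[0,0,0],"jaw":0.45},{"delta_pos":[0,0.07,0],"twist":[0,0,0],"jaw":0.45},{"delta_pos":[0,0.07,0],"twist":[0,0,0],"jaw":0.45},{"delta_pos":[0,0.07,0],"twist":[0,0,0],"jaw":0.45},{"delta_pos":[0,-0.5,0],"twist":[0,0,0],"jaw":0.45},{"delta_pos":[0,-2,0],"twist":[0,0,0],"jaw":0.45},{"delta_pos":[0,-4,0],"twist":[0,0,0],"jaw":0.45}]'
python3 go.py 480 4 140 -15.4
```

```text
time_s: 16.15
eef_pos: [429.6, 203.6, 61.4]
ee_rot: [0.501, -0.5, -0.499, 0.501]
force: [0.2, 0.7, 0.2]
grip_width: 0.451
delta_cm [-19.96  -7.86  -5.02] twist [-1.3000e-03  1.8395e+00 -2.7000e-03] tcp [429.6 203.6  61.4] t 16.15 J [ 0.2   0.43  1.84 -0.    0.88 -1.38]
```

```bash
python3 - <<'E'
from h import *
d=np.load("/tmp/t0.npz"); W=d["W"]; f=d["f"]
t=cap("top")
def ray(c,uv,z):
    uv=np.atleast_2d(uv).astype(float); d=np.stack([(uv[:,0]-c["cx"])/c["fx"],(uv[:,1]-c["cy"])/c["fy"],np.ones(len(uv))],1)@c["R"]; o=-c["R"].T@c["t"]
    return o+d*((z-o[2])/d[:,2])[:,None]
gray=f.max(2).astype(np.float32); 
# subpixel: upsample and threshold region
x0,y0,x1,y1=228,210,284,252
S=8; g=cv2.resize(gray[y0:y1,x0:x1],None,fx=S,fy=S,interpolation=cv2.INTER_LINEAR)
m=(g<150).astype(np.uint8); n,l,st,ce=cv2.connectedComponentsWithStats(m); i=1+np.argmax(st[1:,4]); cs,_=cv2.findContours((l==i).astype(np.uint8),cv2.RETR_EXTERNAL,cv2.CHAIN_APPROX_NONE)
ct=max(cs,key=cv2.contourArea).reshape(-1,2); px=ct/S+[x0,y0]-0.5+0.5/S
p=ray(t,px,10)[:,:2]; r=cv2.minAreaRect(p.astype(np.float32)); print(r)
# line fit each side
cen=np.array(r[0]); ang=np.radians(-6.5)
for it in range(3):
    R2=np.array([[np.cos(ang),np.sin(ang)],[-np.sin(ang),np.cos(ang)]]); q=(p-cen)@R2.T
    out=[]
    for s,ax,h,lim in ((1,0,32,45),(-1,0,32,45),(1,1,58,20),(-1,1,58,20)):
        k=(abs(q[:,ax]-s*h)<6)&(abs(q[:,1-ax])<lim); 
        pf=np.polyfit(q[k][:,1-ax],q[k][:,ax],1); out.append((s*ax,k.sum(),pf.round(4)))
    a=[-out[0][2][0],-out[1][2][0],out[2][2][0],out[3][2][0]]; print("corr deg",np.degrees(a).round(2),[o[2][1].round(1) for o in out])
    ang+=np.average(a[:2]); 
print("stand yaw deg",np.degrees(ang), "center",cen)
# white top edge of panel
Z=W[...,2]; m=(Z>78)&(Z<90)&(abs(W[...,1]-4)<60)&(abs(W[...,0]-480)<40); k=W[m][:,:2]; 
vv,uu=np.nonzero(m); pp=ray(t,np.stack([uu,vv],1),84)[:,:2]
rr=cv2.minAreaRect(pp.astype(np.float32)); print("panel top",rr,pp.mean(0)); u,s,vt=np.linalg.svd(pp-pp.mean(0)); print(np.degrees(np.arctan2(vt[0,1],vt[0,0])))
E
```

```text
((481.6278381347656, 4.229148864746094), (116.58785247802734, 64.25169372558594), 81.32662963867188)
corr deg [-2.49 -2.33 -2.96 -2.67] [np.float64(31.1), np.float64(-31.0), np.float64(57.6), np.float64(-57.5)]
corr deg [-0.06  0.14 -0.28 -0.07] [np.float64(31.1), np.float64(-31.0), np.float64(57.6), np.float64(-57.5)]
corr deg [-0.1   0.1  -0.32 -0.13] [np.float64(31.1), np.float64(-31.0), np.float64(57.6), np.float64(-57.5)]
stand yaw deg -8.872045271841609 center [481.62783813   4.22914886]
panel top ((480.5741271972656, 3.9215316772460938), (83.70227813720703, 10.922368049621582), 74.37646484375) [480.51367953   3.74574606]
74.34134406053131
```

The stand's yaw comes out at -8.9° (fitted 116.6 x 64.3 mm against 116 x 64), and the panel's normal at -15.65°, so the sign starts at about -0.12 rad. I'll retreat towards the sign and check the tin on the way.

```bash
python3 -m handwheel '[{"delta_pos":[0,-3,0],"twist":[0,0,0],"jaw":0.45},{"delta_pos":[0,-6,0],"twist":[0,0,0],"jaw":0.45},{"delta_pos":[-1.5,-8,-0.3],"twist":[0,0.11,0],"jaw":0.45},{"delta_pos":[-4,-8,-1],"twist":[0,0.23,0],"jaw":0.45},{"delta_pos":[-7,-8,-1.7],"twist":[0,0.35,0],"jaw":0.45},{"delta_pos":[-10.5,-8,-2.6],"twist":[0,0.47,0],"jaw":0.45},{"delta_pos":[-14,-8,-3.5],"twist":[0,0.59,0],"jaw":0.45},{"delta_pos":[-17,-8,-4.3],"twist":[0,0.71,0],"jaw":0.45},{"delta_pos":[-19,-8,-4.8],"twist":[0,0.83,0],"jaw":0.45},{"delta_pos":[-20,-8,-5.1],"twist":[0,0.95,0],"jaw":0.45}]'
python3 -c "
from fit2 import *
c=cap('top'); crop(c,130,170,290,290,5,'pics/i_top.png')
for x,y in RING+((545.4,201.6),(430.5,203.5)): print(x,y,fit2(c,x,y,3,32))
W=c['W']; print('dz')
"
python3 go.py 481 4 120 -15.65
```

```text
time_s: 17.03
eef_pos: [481.8, 1.3, 141.9]
ee_rot: [-0.674, 0.674, 0.213, -0.213]
force: [-0.7, 0.3, 1.3]
grip_width: 0.451
516 252 (array([519.15, 252.09]), np.float64(14.5), 229, 869)
516 152 (array([516.07, 151.78]), np.float64(12.2), 212, 573)
461 252 (array([461.76, 253.75]), np.float64(11.7), 232, 871)
459 153 (array([459.43, 153.27]), np.float64(6.5), 136, 463)
488 202 (array([489.52, 203.37]), np.float64(13.4), 231, 878)
545.4 201.6 (array([545.38, 201.32]), np.float64(11.7), 231, 1006)
430.5 203.5 (array([430.34, 203.35]), np.float64(5.3), 225, 852)
dz
delta_cm [0.08 2.18 0.33] twist [1.000e-03 8.783e-01 8.000e-04] tcp [482.2   0.8 141.8] t 17.0833 J [-0.24  0.31  1.75 -0.    1.08 -0.85]
```

View pics/i_top.png

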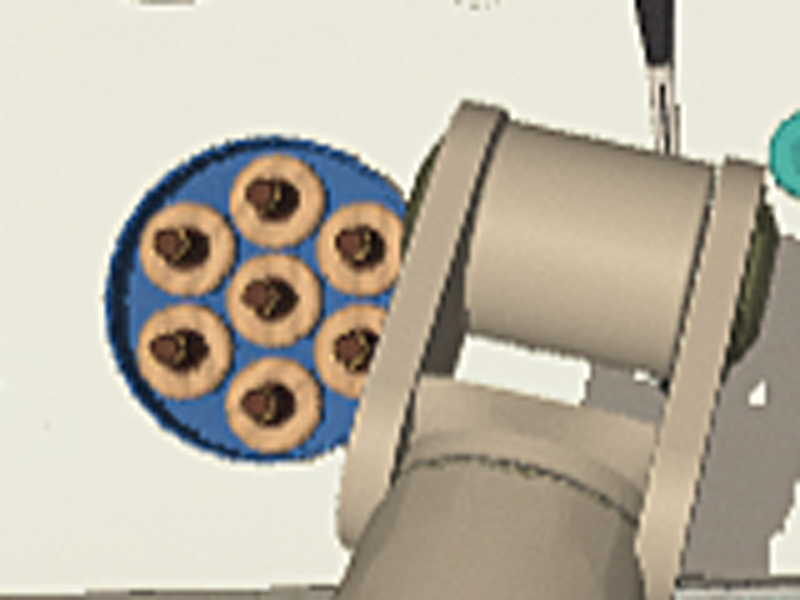

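All seven stamps sit in the tin; the new ones are at crop (278,200) and (273,405). Now I'll align the jaws with the panel.

```bash
python3 -m handwheel '[{"delta_pos":[0,0,0],"twist":[0,0.12,0],"jaw":0.45},{"delta_pos":[0,0,0],"twist":[0,0.24,0],"jaw":0.45},{"delta_pos":[0,0,0],"twist":[0,0.36,0],"jaw":0.45},{"delta_pos":[0,0,0],"twist":[0,0.48,0],"jaw":0.45},{"delta_pos":[0,0.5,0],"twist":[0,0.6,0],"jaw":0.45},{"delta_pos":[0,1,0],"twist":[0,0.72,0],"jaw":0.45},{"delta_pos":[0,1.5,0],"twist":[0,0.83,0],"jaw":0.45},{"delta_pos":[0,2,0],"twist":[0,0.89,0],"jaw":0.45},{"delta_pos":[0,2,0],"twist":[0,0.89,0],"jaw":0.45},{"delta_pos":[0,2,0],"twist":[0,0.89,0],"jaw":0.45}]'
python3 -c "
from h import *
c=cap('side'); crop(c,210,190,330,310,5,'pics/j_side.png')
"
python3 go.py 481 4 56 -15.65
```

```text
time_s: 17.92
eef_pos: [481.2, 4.3, 121.7]
ee_rot: [0.701, -0.701, 0.093, -0.093]
force: [-0.8, 0.1, 1.2]
grip_width: 0.451
delta_cm [-0.03  6.59 -0.02] twist [-0.0001  0.0078  0.0003] tcp [481.4   4.1 121.9] t 17.9667 J [-0.24  0.34  1.77  0.    1.03  0.03]
```

View pics/j_side.png

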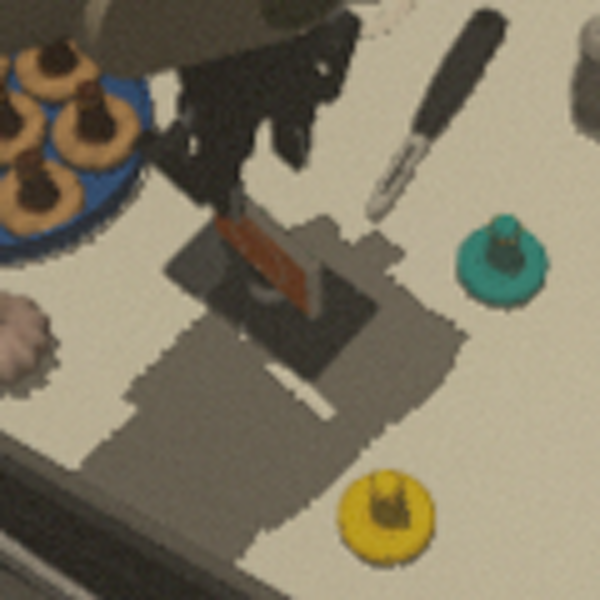

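```bash
python3 -m handwheel '[{"delta_pos":[0,0.6,0],"twist":[0,0,0],"jaw":0.45},{"delta_pos":[0,1.8,0],"twist":[0,0.004,0],"jaw":0.45},{"delta_pos":[0,3,0],"twist":[0,0.004,0],"jaw":0.45},{"delta_pos":[0,4.2,0],"twist":[0,0.004,0],"jaw":0.45},{"delta_pos":[0,5.4,0],"twist":[0,0.004,0],"jaw":0.45},{"delta_pos":[0,6.2,0],"twist":[0,0.004,0],"jaw":0.45},{"delta_pos":[0,6.6,0],"twist":[0,0.004,0],"jaw":0.45},{"delta_pos":[0,6.6,0],"twist":[0,0.004,0],"jaw":0.45},{"delta_pos":[0,6.6,0],"twist":[0,0.004,0],"jaw":0.45},{"delta_pos":[0,6.6,0],"twist":[0,0.004,0],"jaw":0.3}]' 30
python3 -c "
from h import *
c=cap('side'); crop(c,210,190,330,310,5,'pics/k_side.png')
"
```

```text
time_s: 18.8
eef_pos: [481.7, 3.7, 56.1]
ee_rot: [-0.7, 0.701, -0.096, 0.097]
force: [-0.7, -0.3, -0.5]
grip_width: 0.323
```

View pics/k_side.png

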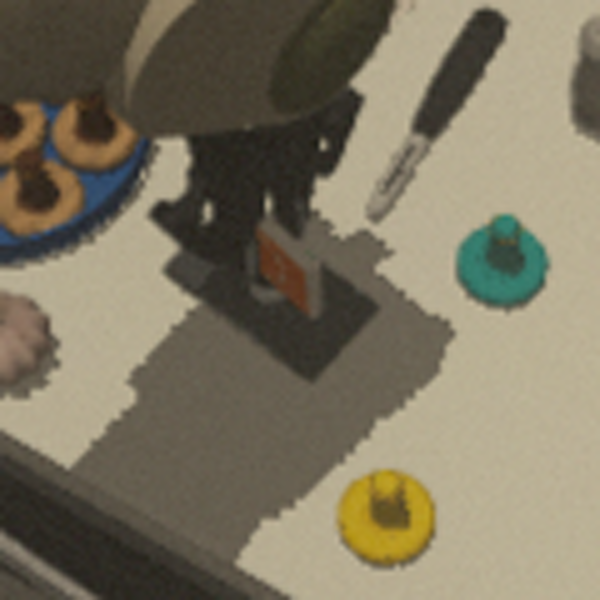

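The fingers stand on either side of the panel (orange face at crop (285,270)). Closing.

```bash
python3 -m handwheel '[{"delta_pos":[0,0,0],"twist":[0,0,0],"jaw":0.2},{"delta_pos":[0,0,0],"twist":[0,0,0],"jaw":0.15},{"delta_pos":[0,0,0],"twist":[0,0,0],"jaw":0.05},{"delta_pos":[0,0,0],"twist":[0,0,0],"jaw":0.05},{"delta_pos":[0,0,0],"twist":[0,0,0],"jaw":0.05},{"delta_pos":[0,0,0],"twist":[0,0,0],"jaw":0.05},{"delta_pos":[0,0,0],"twist":[0,0,0],"jaw":0.05},{"delta_pos":[0,0,0],"twist":[0,0,0],"jaw":0.05},{"delta_pos":[0,0,0],"twist":[0,0,0],"jaw":0.05},{"delta_pos":[0,0,0],"twist":[0,0,0],"jaw":0.05}]' 30; python3 -c "
from h import *
s=telemetry.sense(); print({k:np.round(s[k],3) for k in ('eef_pos','force','wrist_torque','grip_width','joints')})"
```

```text
time_s: 19.68
eef_pos: [482.3, 3.5, 56.0]
ee_rot: [-0.7, 0.701, -0.095, 0.097]
force: [5.5, -0.4, -1.0]
grip_width: 0.109
{'eef_pos': array([482.284,   3.515,  55.956]), 'force': array([ 5.495, -0.365, -0.958]), 'wrist_torque': array([-0.119, -0.605, -0.048]), 'grip_width': np.float64(0.109), 'joints': array([-0.236,  0.445,  1.827,  0.   ,  0.867,  0.037])}
```

Panel gripped (opening 0.109 ≈ 9 mm), with a 5.5 N side load. I'll ease the position 1 mm along tool x and begin turning.

```bash
python3 -m handwheel '[{"delta_pos":[0.1,0,0],"twist":[0,0,0],"jaw":0.05},{"delta_pos":[0.1,0,0],"twist":[0,0.05,0],"jaw":0.05},{"delta_pos":[0.1,0,0],"twist":[0,0.15,0],"jaw":0.05},{"delta_pos":[0.1,0,0],"twist":[0,0.25,0],"jaw":0.05},{"delta_pos":[0.1,0,0],"twist":[0,0.35,0],"jaw":0.05},{"delta_pos":[0.1,0,0],"twist":[0,0.45,0],"jaw":0.05},{"delta_pos":[0.1,0,0],"twist":[0,0.55,0],"jaw":0.05},{"delta_pos":[0.1,0,0],"twist":[0,0.65,0],"jaw":0.05},{"delta_pos":[0.1,0,0],"twist":[0,0.73,0],"jaw":0.05},{"delta_pos":[0.1,0,0],"twist":[0,0.8,0],"jaw":0.05}]' 30; python3 -c "
from h import *
s=telemetry.sense(); print({k:np.round(s[k],3) for k in ('eef_pos','force','wrist_torque','grip_width','joints')})"
```

```text
time_s: 20.52
eef_pos: [481.9, 3.9, 55.9]
ee_rot: [0.607, -0.607, 0.363, -0.362]
force: [-2.1, 3.6, 7.3]
grip_width: 0.11
{'eef_pos': array([481.876,   3.915,  55.9  ]), 'force': array([-2.134,  3.635,  7.279]), 'wrist_torque': array([0.457, 0.393, 0.051]), 'grip_width': np.float64(0.11), 'joints': array([-2.360e-01,  4.460e-01,  1.826e+00,  1.000e-03,  8.710e-01,
        8.410e-01])}
```

```bash
python3 -m handwheel '[{"delta_pos":[0,0,0],"twist":[0,0.1,0],"jaw":0.05},{"delta_pos":[0,0,0],"twist":[0,0.21,0],"jaw":0.05},{"delta_pos":[0,0,0],"twist":[0,0.32,0],"jaw":0.05},{"delta_pos":[0,0,0],"twist":[0,0.43,0],"jaw":0.05},{"delta_pos":[0,0,0],"twist":[0,0.54,0],"jaw":0.05},{"delta_pos":[0,0,0],"twist":[0,0.65,0],"jaw":0.05},{"delta_pos":[0,0,0],"twist":[0,0.76,0],"jaw":0.05},{"delta_pos":[0,0,0],"twist":[0,0.87,0],"jaw":0.05},{"delta_pos":[0,0,0],"twist":[0,0.98,0],"jaw":0.05},{"delta_pos":[0,0,0],"twist":[0,1.08,0],"jaw":0.05}]' 30; python3 -c "
from h import *
s=telemetry.sense(); print({k:np.round(s[k],3) for k in ('eef_pos','force','wrist_torque','grip_width','joints')})"
```

```text
time_s: 21.35
eef_pos: [481.9, 4.7, 55.9]
ee_rot: [0.334, -0.334, 0.624, -0.623]
force: [-0.9, 8.9, 8.6]
grip_width: 0.109
{'eef_pos': array([481.942,   4.749,  55.889]), 'force': array([-0.949,  8.945,  8.617]), 'wrist_torque': array([1.475, 0.099, 0.004]), 'grip_width': np.float64(0.109), 'joints': array([-0.235,  0.446,  1.826,  0.002,  0.871,  1.922])}
```

```bash
python3 -m handwheel '[{"delta_pos":[0,0,0],"twist":[0,0.1,0],"jaw":0.05},{"delta_pos":[0,0,0],"twist":[0,0.2,0],"jaw":0.05},{"delta_pos":[0,0,0],"twist":[0,0.3,0],"jaw":0.05},{"delta_pos":[0,0,0],"twist":[0,0.4,0],"jaw":0.05},{"delta_pos":[0,0,0],"twist":[0,0.5,0],"jaw":0.05},{"delta_pos":[0,0,0],"twist":[0,0.6,0],"jaw":0.05},{"delta_pos":[0,0,0],"twist":[0,0.6,0],"jaw":0.05},{"delta_pos":[0,0,0],"twist":[0,0.6,0],"jaw":0.05},{"delta_pos":[0,0,0],"twist":[0,0.6,0],"jaw":0.4},{"delta_pos":[0,0,0],"twist":[0,0.6,0],"jaw":0.45}]' 30; python3 -c "
from h import *
s=telemetry.sense(); print({k:np.round(s[k],3) for k in ('eef_pos','force','wrist_torque','grip_width','joints')}, R.from_quat(s['ee_rot'],scalar_first=True).as_matrix()[:,0])
c=cap('side'); crop(c,210,190,330,310,5,'pics/l_side.png')"
```

```text
time_s: 22.18
eef_pos: [482.0, 3.6, 55.4]
ee_rot: [0.136, -0.137, 0.694, -0.694]
force: [0.2, -0.1, 0.4]
grip_width: 0.384
{'eef_pos': array([481.959,   3.646,  55.385]), 'force': array([ 0.154, -0.137,  0.35 ]), 'wrist_torque': array([ 0.083,  0.007, -0.053]), 'grip_width': np.float64(0.384), 'joints': array([-0.236,  0.447,  1.826, -0.   ,  0.87 ,  2.517])} [-9.25369130e-01 -3.79066303e-01  8.42719350e-04]
```

View pics/l_side.png

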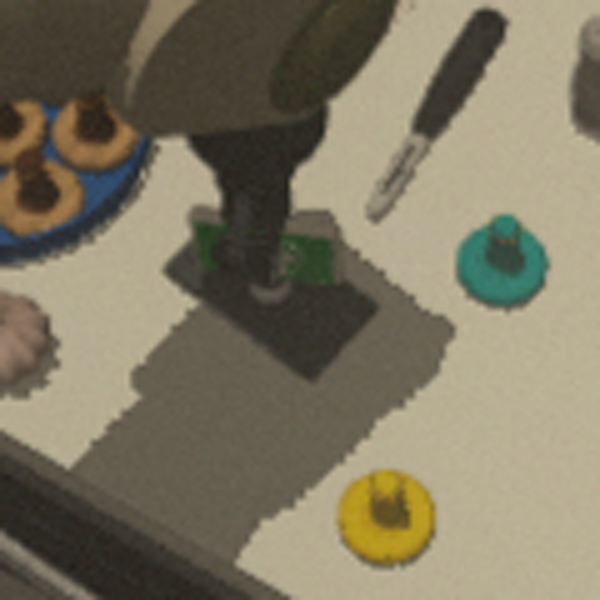

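The green face now shows at crop (290,255), and the tool yaw is -157.7°, so about 31° remain. I'll lift, turn the tool back half a turn, and regrip.

```bash
python3 -m handwheel '[{"delta_pos":[0,0,0],"twist":[0,0,0],"jaw":0.45},{"delta_pos":[0,-2,0],"twist":[0,0,0],"jaw":0.45},{"delta_pos":[0,-4,0],"twist":[0,0,0],"jaw":0.45},{"delta_pos":[0,-6,0],"twist":[0,-0.11,0],"jaw":0.45},{"delta_pos":[0,-6.5,0],"twist":[0,-0.22,0],"jaw":0.45},{"delta_pos":[0,-6.5,0],"twist":[0,-0.34,0],"jaw":0.45},{"delta_pos":[0,-6.5,0],"twist":[0,-0.46,0],"jaw":0.45},{"delta_pos":[0,-6.5,0],"twist":[0,-0.58,0],"jaw":0.45},{"delta_pos":[0,-6.5,0],"twist":[0,-0.7,0],"jaw":0.45},{"delta_pos":[0,-6.5,0],"twist":[0,-0.8,0],"jaw":0.45}]' 30
python3 -m handwheel '[{"delta_pos":[0,0,0],"twist":[0,-0.12,0],"jaw":0.45},{"delta_pos":[0,0,0],"twist":[0,-0.24,0],"jaw":0.45},{"delta_pos":[0,0,0],"twist":[0,-0.36,0],"jaw":0.45},{"delta_pos":[0,0,0],"twist":[0,-0.48,0],"jaw":0.45},{"delta_pos":[0,0,0],"twist":[0,-0.6,0],"jaw":0.45},{"delta_pos":[0,0,0],"twist":[0,-0.72,0],"jaw":0.45},{"delta_pos":[0,0,0],"twist":[0,-0.84,0],"jaw":0.45},{"delta_pos":[0,0,0],"twist":[0,-0.96,0],"jaw":0.45},{"delta_pos":[0,0,0],"twist":[0,-1.08,0],"jaw":0.45},{"delta_pos":[0,0,0],"twist":[0,-1.2,0],"jaw":0.45}]' 30
python3 -m handwheel '[{"delta_pos":[0,0,0],"twist":[0,-0.12,0],"jaw":0.45},{"delta_pos":[0,0,0],"twist":[0,-0.24,0],"jaw":0.45},{"delta_pos":[0,0,0],"twist":[0,-0.36,0],"jaw":0.45},{"delta_pos":[0,0,0],"twist":[0,-0.48,0],"jaw":0.45},{"delta_pos":[0,0,0],"twist":[0,-0.6,0],"jaw":0.45},{"delta_pos":[0,0,0],"twist":[0,-0.72,0],"jaw":0.45},{"delta_pos":[0,0,0],"twist":[0,-0.84,0],"jaw":0.45},{"delta_pos":[0,0,0],"twist":[0,-0.96,0],"jaw":0.45},{"delta_pos":[0,0,0],"twist":[0,-1.08,0],"jaw":0.45},{"delta_pos":[0,0,0],"twist":[0,-1.1416,0],"jaw":0.45}]' 30
python3 -c "
from h import *
for n,b in (('side',(210,190,330,310)),('top',(200,180,320,280))):
    c=cap(n); crop(c,*b,5,f'pics/m_{n}.png')
    W=c['W'];Z=W[...,2]; m=(Z>76)&(Z<92)&(abs(W[...,1]-4)<60)&(abs(W[...,0]-481)<45); k=W[m]
    if len(k)>8: u,s,vt=np.linalg.svd(k[:,:2]-k[:,:2].mean(0)); print(n,len(k),k.mean(0).round(1),np.degrees(np.arctan2(vt[0,1],vt[0,0])))
s=telemetry.sense(); print(R.from_quat(s['ee_rot'],scalar_first=True).as_matrix()[:,0])"
python3 go.py 482 5 56 22.3
```

```text
time_s: 23.07
eef_pos: [482.1, 3.4, 120.4]
ee_rot: [0.397, -0.398, 0.585, -0.585]
force: [-0.7, 0.1, 0.8]
grip_width: 0.451
time_s: 23.9
eef_pos: [482.1, 3.4, 120.4]
ee_rot: [-0.658, 0.658, -0.258, 0.258]
force: [-0.2, -0.3, 0.4]
grip_width: 0.454
time_s: 24.73
eef_pos: [482.1, 3.4, 120.4]
ee_rot: [0.693, -0.693, -0.138, 0.139]
force: [-0.2, -0.1, -1.2]
grip_width: 0.452
side 102 [480.7   1.2  81.9] -67.31392402175052
[ 9.25405594e-01  3.78977884e-01 -4.99019575e-04]
delta_cm [0.05 6.44 0.15] twist [-0.0002 -0.0005 -0.0005] tcp [482.1   3.4 120.4] t 24.8333 J [-0.24  0.34  1.77 -0.    1.03 -0.63]
```

View pics/m_side.png

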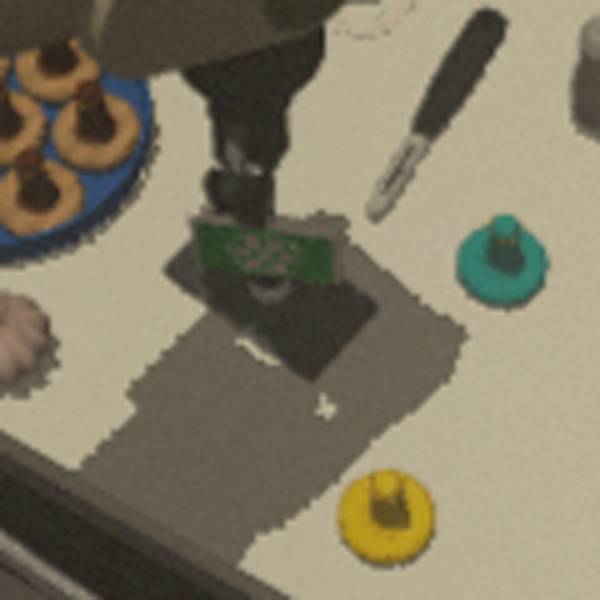

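```bash
python3 -m handwheel '[{"delta_pos":[0,0.6,0],"twist":[0,0,0],"jaw":0.45},{"delta_pos":[0.05,1.8,0],"twist":[0,0,0],"jaw":0.45},{"delta_pos":[0.05,3,0],"twist":[0,0,0],"jaw":0.45},{"delta_pos":[0.05,4.2,0],"twist":[0,0,0],"jaw":0.45},{"delta_pos":[0.05,5.4,0],"twist":[0,0,0],"jaw":0.45},{"delta_pos":[0.05,6.2,0],"twist":[0,0,0],"jaw":0.45},{"delta_pos":[0.05,6.5,0],"twist":[0,0,0],"jaw":0.45},{"delta_pos":[0.05,6.5,0],"twist":[0,0,0],"jaw":0.45},{"delta_pos":[0.05,6.5,0],"twist":[0,0,0],"jaw":0.3},{"delta_pos":[0.05,6.5,0],"twist":[0,0,0],"jaw":0.2}]' 30
python3 -m handwheel '[{"delta_pos":[0,0,0],"twist":[0,0,0],"jaw":0.15},{"delta_pos":[0,0,0],"twist":[0,0,0],"jaw":0.05},{"delta_pos":[0,0,0],"twist":[0,0,0],"jaw":0.05},{"delta_pos":[0,0,0],"twist":[0,0,0],"jaw":0.05},{"delta_pos":[0,0,0],"twist":[0,0,0],"jaw":0.05},{"delta_pos":[0,0,0],"twist":[0,0,0],"jaw":0.05},{"delta_pos":[0,0,0],"twist":[0,0,0],"jaw":0.05},{"delta_pos":[0,0,0],"twist":[0,0,0],"jaw":0.05},{"delta_pos":[0,0,0],"twist":[0,0,0],"jaw":0.05},{"delta_pos":[0,0,0],"twist":[0,0,0],"jaw":0.05}]' 30; python3 -c "
from h import *
s=telemetry.sense(); print({k:np.round(s[k],3) for k in ('eef_pos','force','wrist_torque','grip_width','joints')})"
python3 go.py 482 5 56 -8.9
```

```text
time_s: 25.67
eef_pos: [483.1, 3.6, 56.0]
ee_rot: [-0.694, 0.694, 0.137, -0.136]
force: [-0.8, 0.6, -0.7]
grip_width: 0.206
time_s: 26.5
eef_pos: [483.0, 3.6, 56.0]
ee_rot: [-0.694, 0.694, 0.137, -0.136]
force: [-2.1, 0.2, 6.8]
grip_width: 0.112
{'eef_pos': array([483.003,   3.607,  56.041]), 'force': array([-2.088,  0.22 ,  6.797]), 'wrist_torque': array([-0.048,  0.299, -0.114]), 'grip_width': np.float64(0.112), 'joints': array([-0.236,  0.447,  1.824, -0.   ,  0.87 , -0.624])}
delta_cm [-0.04  0.    0.17] twist [4.000e-04 5.437e-01 7.000e-04] tcp [483.    3.6  56. ] t 26.5 J [-0.24  0.45  1.82 -0.    0.87 -0.62]
```

```bash
python3 -m handwheel '[{"delta_pos":[0,0,0],"twist":[0,0.05,0],"jaw":0.05},{"delta_pos":[0,0,0],"twist":[0,0.13,0],"jaw":0.05},{"delta_pos":[0,0,0],"twist":[0,0.21,0],"jaw":0.05},{"delta_pos":[0,0,0],"twist":[0,0.3,0],"jaw":0.05},{"delta_pos":[0,0,0],"twist":[0,0.39,0],"jaw":0.05},{"delta_pos":[0,0,0],"twist":[0,0.47,0],"jaw":0.05},{"delta_pos":[0,0,0],"twist":[0,0.52,0],"jaw":0.05},{"delta_pos":[0,0,0],"twist":[0,0.544,0],"jaw":0.05},{"delta_pos":[0,0,0],"twist":[0,0.544,0],"jaw":0.05},{"delta_pos":[0,0,0],"twist":[0,0.544,0],"jaw":0.05}]' 30; python3 go.py 482 5 56 -8.9
python3 -m handwheel '[{"delta_pos":[0,0,0],"twist":[0,0,0],"jaw":0.05},{"delta_pos":[0,0,0],"twist":[0,0,0],"jaw":0.2},{"delta_pos":[0,0,0],"twist":[0,0,0],"jaw":0.45},{"delta_pos":[0,0,0],"twist":[0,0,0],"jaw":0.45},{"delta_pos":[0,0,0],"twist":[0,0,0],"jaw":0.45},{"delta_pos":[0,0,0],"twist":[0,0,0],"jaw":0.45},{"delta_pos":[0,-0.5,0],"twist":[0,0,0],"jaw":0.45},{"delta_pos":[0,-2.5,0],"twist":[0,0,0],"jaw":0.45},{"delta_pos":[0,-5.5,0],"twist":[0,0,0],"jaw":0.45},{"delta_pos":[0,-8.5,0],"twist":[0,0,0],"jaw":0.45}]' 30; python3 go.py 400 -150 200 -8.9
```

```text
time_s: 27.33
eef_pos: [482.6, 3.6, 56.0]
ee_rot: [-0.705, 0.705, -0.055, 0.055]
force: [-3.7, -1.0, 8.3]
grip_width: 0.116
delta_cm [-0.08  0.    0.13] twist [ 0.0004 -0.0003 -0.0003] tcp [482.6   3.6  56. ] t 27.3333 J [-0.24  0.45  1.82 -0.    0.87 -0.08]
time_s: 28.17
eef_pos: [482.3, 3.8, 141.6]
ee_rot: [0.705, -0.705, 0.055, -0.054]
force: [0.3, 0.1, 0.0]
grip_width: 0.453
delta_cm [ -5.75  -5.84 -16.47] twist [-0.0001 -0.0003 -0.0014] tcp [482.3   3.8 141.6] t 28.1667 J [-0.24  0.32  1.75  0.    1.08 -0.08]
```

```bash
python3 go.py 330 255 220 -8.9; python3 go.py 190 485 230 -8.9
```

```text
delta_cm [-18.95  -7.81  22.46] twist [-0.0001 -0.0003 -0.0014] tcp [482.3   3.8 141.6] t 28.1667 J [-0.24  0.32  1.75  0.    1.08 -0.08]
delta_cm [-36.35  -8.79  43.01] twist [-0.0001 -0.0003 -0.0014] tcp [482.3   3.8 141.6] t 28.1667 J [-0.24  0.32  1.75  0.    1.08 -0.08]
```

```bash
python3 -m handwheel '[{"delta_pos":[0,-3,0],"twist":[0,0,0],"jaw":0.45},{"delta_pos":[-1.5,-5,1.8],"twist":[0,0,0],"jaw":0.45},{"delta_pos":[-3.5,-7,4.2],"twist":[0,0,0],"jaw":0.45},{"delta_pos":[-5.7,-8,6.8],"twist":[0,0,0],"jaw":0.45},{"delta_pos":[-7.9,-8,9.4],"twist":[0,0,0],"jaw":0.45},{"delta_pos":[-10.1,-8,12],"twist":[0,0,0],"jaw":0.45},{"delta_pos":[-12.3,-8,14.6],"twist":[0,0,0],"jaw":0.45},{"delta_pos":[-14.5,-8,17.2],"twist":[0,0,0],"jaw":0.45},{"delta_pos":[-16.7,-8,19.8],"twist":[0,0,0],"jaw":0.45},{"delta_pos":[-18.9,-8,22.4],"twist":[0,0,0],"jaw":0.45}]'
python3 -m handwheel '[{"delta_pos":[-2.2,0,2.6],"twist":[0,0,0],"jaw":0.45},{"delta_pos":[-4.4,0,5.2],"twist":[0,0,0],"jaw":0.45},{"delta_pos":[-6.6,0,7.8],"twist":[0,0,0],"jaw":0.45},{"delta_pos":[-8.8,0,10.4],"twist":[0,0,0],"jaw":0.45},{"delta_pos":[-11,0,13],"twist":[0,0,0],"jaw":0.45},{"delta_pos":[-13.2,-0.5,15.6],"twist":[0,0,0],"jaw":0.45},{"delta_pos":[-15,-1,18],"twist":[0,0,0],"jaw":0.45},{"delta_pos":[-16.5,-1,19.6],"twist":[0,0,0],"jaw":0.45},{"delta_pos":[-17,-1,20.2],"twist":[0,0,0],"jaw":0.45},{"delta_pos":[-17,-1,20.2],"twist":[0,0,0],"jaw":0.45}]'
python3 - <<'E'
from fit2 import *
for n in ("top","side"):
    c=cap(n); np.savez(f"/tmp/end_{n}.npz",W=c["W"],f=c["frame"]); cv2.imwrite(f"pics/end_{n}.png",c["frame"][:,:,::-1])
    crop(c,*((140,180,300,280) if n=="top" else (170,180,300,280)),5,f"pics/endc_{n}.png")
    W=c["W"];Z=W[...,2]
    m=(Z>78)&(Z<90)&(abs(W[...,1]-4)<60)&(abs(W[...,0]-481)<45); k=W[m]; u,s,vt=np.linalg.svd(k[:,:2]-k[:,:2].mean(0)); print(n,"panel",len(k),k.mean(0).round(1),np.degrees(np.arctan2(vt[0,1],vt[0,0])))
    if n=="top":
        vv,uu=np.nonzero(m); d=np.stack([(uu-c["cx"])/c["fx"],(vv-c["cy"])/c["fy"],np.ones(len(uu))],1)@c["R"]; o=-c["R"].T@c["t"]; pp=(o+d*((84-o[2])/d[:,2])[:,None])[:,:2]; u,s,vt=np.linalg.svd(pp-pp.mean(0)); print(" ray",np.degrees(np.arctan2(vt[0,1],vt[0,0])),cv2.minAreaRect(pp.astype(np.float32)))
    for x,y in RING+((545.4,201.6),(430.5,203.5)):
        q=np.hypot(W[...,0]-x,W[...,1]-y)
        d=W[(q>13)&(q<23)&(Z>8)&(Z<25)]; A=np.c_[d[:,:2]-[x,y],np.ones(len(d))]; cf=np.linalg.lstsq(A,d[:,2],rcond=None)[0]
        print(x,y,fit2(c,x,y,3,32)[0],"disc z",np.median(d[:,2]).round(1),"tilt deg",np.degrees(cf[:2]).round(1),"top",np.nanmax(Z[q<15]).round(1))
E
```

```text
time_s: 29.0
eef_pos: [329.6, 255.5, 221.0]
ee_rot: [0.705, -0.705, 0.055, -0.055]
force: [0.6, -0.1, -0.2]
grip_width: 0.452
time_s: 29.83
eef_pos: [193.2, 480.9, 230.4]
ee_rot: [-0.705, 0.705, -0.054, 0.054]
force: [0.1, -0.2, -0.4]
grip_width: 0.45
top panel 134 [480.7   4.4  83.1] -99.51153233752815
 ray -99.52914438368926 ((480.7584533691406, 4.683742523193359), (83.68941497802734, 12.28286075592041), 79.65402221679688)
516 252 [519.42 252.28] disc z 15.8 tilt deg [ 0.4 -0.8] top 61.0
516 152 [516.81 152.55] disc z 14.7 tilt deg [0.4 0.3] top 62.7
461 252 [461.77 253.34] disc z 15.1 tilt deg [0.4 0.6] top 61.2
459 153 [459.46 153.62] disc z 14.8 tilt deg [ 0.2 -0.9] top 61.0
488 202 [489.19 203.37] disc z 14.9 tilt deg [ 0.3 -1.5] top 61.5
545.4 201.6 [544.84 201.42] disc z 15.2 tilt deg [ 1.2 -1.4] top 60.5
430.5 203.5 [430.27 203.69] disc z 14.8 tilt deg [-0.6  0.3] top 61.3
side panel 116 [480.2   2.9  83.1] -98.82748667179817
516 252 [519.74 251.87] disc z 15.4 tilt deg [1.2 1. ] top 62.8
516 152 [517.51 153.71] disc z 15.6 tilt deg [1.3 1. ] top 62.3
461 252 [462.84 254.31] disc z 14.8 tilt deg [-0.   1.5] top 61.5
459 153 [459.38 152.68] disc z 14.9 tilt deg [ 0.2 -0.2] top 60.2
488 202 [490.88 203.17] disc z 14.8 tilt deg [2.8 1.3] top 62.2
545.4 201.6 [546.26 201.56] disc z 15.0 tilt deg [-1.2  1.1] top 60.3
430.5 203.5 [431.87 204.31] disc z 15.4 tilt deg [ 1.2 -0.3] top 61.4
```

View pics/endc_top.png

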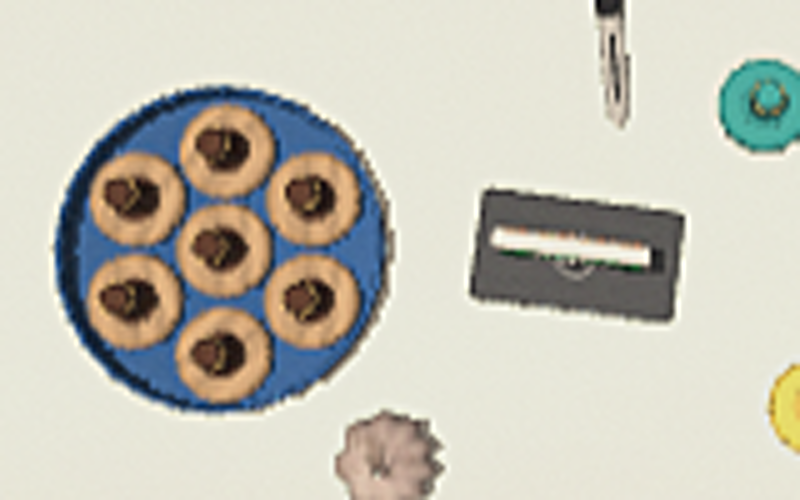

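View pics/end_side.png

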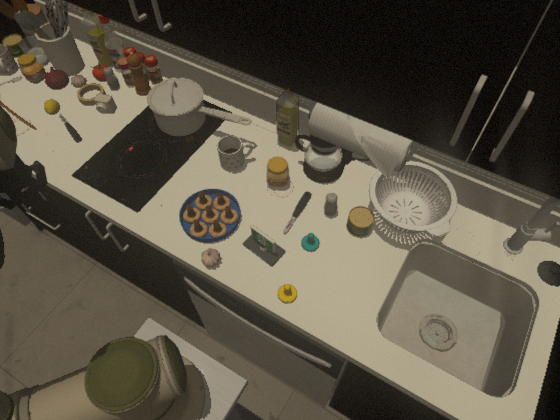

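All seven stamps lie level (disc tops at about 15 mm) and green faces forward. Last, I'll compare the panel's yaw with the stand's in the same picture.

```bash
python3 - <<'E'
from h import *
t=cap("top")
def ray(c,uv,z):
    uv=np.atleast_2d(uv).astype(float); d=np.stack([(uv[:,0]-c["cx"])/c["fx"],(uv[:,1]-c["cy"])/c["fy"],np.ones(len(uv))],1)@c["R"]; o=-c["R"].T@c["t"]
    return (o+d*((z-o[2])/d[:,2])[:,None])[:,:2]
x0,y0,x1,y1=228,210,284,252; S=8
F=np.mean([t["frame"].astype(float)]+[cap("top")["frame"].astype(float) for _ in range(4)],0)
g=cv2.resize(F.max(2).astype(np.float32)[y0:y1,x0:x1],None,fx=S,fy=S,interpolation=cv2.INTER_LINEAR)
def big(m): n,l,st,ce=cv2.connectedComponentsWithStats(m.astype(np.uint8)); i=1+np.argmax(st[1:,4]); return l==i
b=big(g<150)
ct=max(cv2.findContours(b.astype(np.uint8),cv2.RETR_EXTERNAL,cv2.CHAIN_APPROX_NONE)[0],key=cv2.contourArea).reshape(-1,2)
p=ray(t,ct/S+[x0,y0]-0.5+.5/S,10); r=cv2.minAreaRect(p.astype(np.float32)); print("base",r)
ang=np.radians(-8.9); 
R2=np.array([[np.cos(ang),np.sin(ang)],[-np.sin(ang),np.cos(ang)]]); q=(p-r[0])@R2.T
for s in (1,-1):
    k=(abs(q[:,0]-s*31.5)<6)&(abs(q[:,1])<48); f=np.polyfit(q[k][:,1],q[k][:,0],1); print("long side yaw",-8.9-np.degrees(f[0]))
# panel white top: bright inside base hull
h=cv2.convexHull(ct); hm=np.zeros(g.shape,np.uint8); cv2.fillConvexPoly(hm,h,1); hm=cv2.erode(hm,np.ones((17,17)))
w=big((g>170)&(hm>0)); vv,uu=np.nonzero(w); pp=ray(t,np.stack([uu,vv],1)/S+[x0,y0]-.5+.5/S,84); u,s,vt=np.linalg.svd(pp-pp.mean(0),full_matrices=False); print("panel normal yaw",np.degrees(np.arctan(vt[0,1]/vt[0,0]))-90,cv2.minAreaRect(pp.astype(np.float32)),telemetry.sense()["time_s"])
c=cap("side"); crop(c,230,215,300,275,8,"pics/sign_end.png")
E
```

```text
base ((481.60986328125, 4.255748748779297), (116.635009765625, 64.20819091796875), 81.32662963867188)
long side yaw -8.919150745080639
long side yaw -8.802377901826103
panel normal yaw -8.892398967619812 ((480.8573913574219, 4.734050750732422), (84.69854736328125, 14.450014114379883), 79.72225952148438) 30.1833
```

View pics/sign_end.png

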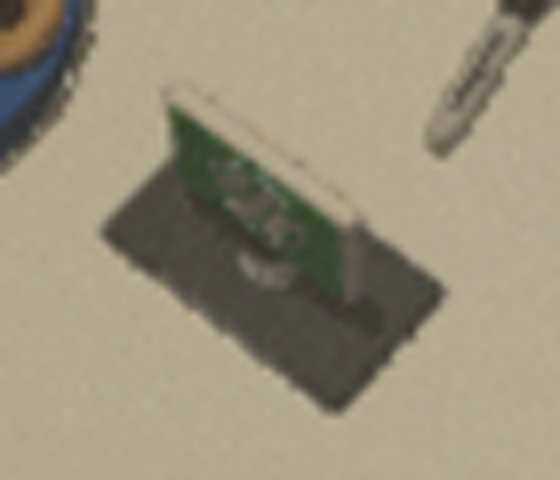

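The crop shows the green face at (265,210), parallel to the stand's front edge. The panel and stand yaws both come out at -8.9°. Handing in.

```bash
python3 -c "
from rig import ctrl, telemetry
print(telemetry.sense()['dq'].round(3)); print(ctrl.finish_job())"
```

```text
[ 0.005  0.004 -0.005  0.001 -0.002  0.001]
the job is handed in; nothing more can be done
None
```

I put the two loose wooden stamps into the tin's gaps, the far one first and then the near one. Then I turned the sign half a turn by its top edge, in two grips with a regrasp. The job was handed in at about 30 s of the 72 s allowed, with the arm parked clear of everything.

**Tin:** all seven stamps are in with their handles up. Their disc tops measure about 15 mm, as they should when lying on the floor. Fitted tilts are within about 1.5°, except one reading of 2.8° for the centre stamp from the side camera. The top camera gave 1.5° for that stamp, and I never touched it, so I took it as noise.

**Sign:** green faces out of the front. In the last picture the panel's yaw was -8.9°, against -8.9° and -8.8° for the stand's two long sides. A coarser depth fit gave -9.5° from the top camera and -8.8° from the side, so the result is good to within about 0.6°.

**Forces and bystanders:** the wrist force read at most about 13 N at the end of any move; I did not watch it between those readings. The mug, garlic, peeler, look-alikes and other things look unmoved in the last pictures, but I did not measure them.

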